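Carry the sample row over to the tray in reverse order

ROBOT

A 7-joint arm with a two-finger parallel gripper is mounted at the origin on the work surface. World frame = base frame: x ahead of the robot, y to its left, z up, the work surface at z = 0. Lengths are in m, angles in rad, forces in N, time in s.
With the tool pointing down it reaches from about 0.4 to 0.85 m from the base axis. Payload 4.4 kg.
Tool frame: the origin (TCP) lies midway between the tips of the shut fingers; the grasp point (between the pads) lies 19 mm behind it; x points along the fingers, z is the direction in which the jaws open and shut, and the axes are right-handed (so a half turn about x gives the same grasp; the last joint's range is limited). The gripper opens to 94 mm and grips with 3 to 60 N. Pads are 16 mm wide; open, the fingers measure 119 mm over their backs; the gripper's body (75 mm by 177 mm) begins 78 mm behind the grasp point.
Start: joints at [1.077, 0.628, 0.038, 1.517, -0.027, 0.996, -0.02], TCP at [0.27, -0.591, 0.205] pointing down, gripper open.
Joint ranges: [-3.06, 3.06], [-0.37, 2.12], [-1.25, 1.32], [0.18, 2.47], [-1.1, 4.24], [0.23, 1.98], [-2.94, 2.94]. Speed limits (rad/s): [2.57, 2.57, 3.14, 3.14, 3.14, 3.14, 3.14].

INTERFACE

Orientations are given as a unit quaternion [w, x, y, z].
In Python, from bench import ctrl gives the robot as it stands.
- The arm moves only by the tool play_rows, never from a script. Its argument "motion" is a list of rows, each an object with "fingers": the opening in per cent of the stroke, from 0 (shut) to 100 (fully open); "translation": the shift along the tool's x, y, z scaled (see below), a list of three; "rotation": the turn, a rotation vector about the tool's x, y, z scaled (see below), a list of three. A call has 1 to 10 rows; each row shifts and turns the commanded pose from where the row before left it, along the tool's axes as they then stand; what a row does not reach is not made up. The controller multiplies each number of a shift by 0.12 m and each number of a turn by 180 degrees. A row lasts 1/12 s, in which the tool goes at most 41.7 mm and 7.16 degrees, less where a joint would pass 70% of its speed; a pose out of reach is approached as far as the arm can. A call with a number of a shift or a turn outside -1 to 1 is refused whole. A call with a gripper value outside its range is refused whole. The fingers move at their own pace and stop on an object; "newtons" is the grip in N (left out, the last holds). Time passes only in rows, so rows that do not move let the fingers close. It gives the time, the measured TCP pose, the force and the opening at its end, in the units of the state.
- ctrl.sense(): the state, without advancing time (a new reading comes with each control period).
- ctrl.read_camera(name): name is "scene" or "side" or "wrist"; returns the picture (384x512x3 uint8, red, green, blue); there is no depth.
- ctrl.camera_info(name): a dict with "mtx" (3x3 intrinsics, pixels), "k1" (the pictures are not rectified: a ray, as slopes to the right and down, at radius r is drawn at 1 + k1 r^2 times it, then the intrinsics apply), "extrinsics" (4x4, takes a point from camera to world coordinates); the wrist camera has in their place "hand_eye" (4x4, takes a point from camera to tool coordinates, whose origin is the TCP and whose axes are the tool frame's). Camera axes: x right, y down, z forward; pixel columns grow to the right and rows downward; lengths in m; the calibration is good to about 2 mm. A picture is of the moment at which its call begins: read the wrist's pose just before it. camera_info takes no time and is no camera call.
- ctrl.job_done(): hands the job in, once; it reports no verdict.
The state is a dict: "t": time; "joint_positions": joint angles; "qvel": joint speeds; "joint_efforts": joint torques, N m; "position": TCP position; "ee_rot": TCP orientation; "ft_force": force on the tool from outside, world axes, zero at the start; "ft_torque": the same for the moment, N m; "gripper_width": finger opening in m.
Only numpy, scipy, OpenCV 4.12 (cv2) and the standard library are available. Lean on these libraries where they do the work, as an engineer would, in place of code of your own. Each camera call takes 0.05 s, during which the arm holds its last target. There are 200 camera calls.

TASK

Move the four sample containers from the flat metal rack into the empty grey tray, one upright in each compartment, in reverse order: the one that stands nearest the rack's carrying loop goes furthest from the tray's loop, the next one beside it, and so on, until the one furthest from the rack's loop is nearest the tray's loop. Never tip one over.

Things in the scene. Friction and masses are not known exactly. Their poses are not given: they have to be found in the camera images.
- rack: Loaded rack, fixed: aluminium plate 330 x 90 x 6 mm; steel carrying loop (60 wide, 49 mm high) at its x = +160 mm end, away from the robot. Four places, each with a black rubber pad 4 mm thick, at x = -112.5, -37.5, 37.5, 112.5 mm, y = 0. 6 mm high ridges across the ends. Origin: underside, middle of the row; z up. Left or right of centre, yaw within 0.45 rad.
- tray: Empty tray, fixed: grey plastic 330 x 90 mm, floor 6 mm thick; steel loop as on the rack at its x = +160 mm end, away from the robot. Four compartments centred at x = -112.5, -37.5, 37.5, 112.5 mm, y = 0, each 69 x 66 mm (x, y) inside, walls 8 mm above the floor. Origin: underside, middle of the row; z up. On the other side from the rack, yaw within 0.45 rad.
- round: Round stainless tin, 46 mm diameter, body 52 mm tall, small black knob on top, 62 mm overall. Origin: centre of the foot, z up. Loose, one rigid piece, 75 to 225 g. Starts upright on its own pad on the rack, foot 10 mm above the table, within 6 mm of the pad's centre, yaw within 0.15 rad of the rack's; at any of the four places.
- square: Square white plastic bottle, 40 x 40 mm, sides along x and y, body 52 mm tall, round black cap, 66 mm overall. Origin: centre of the foot, z up. Loose, one rigid piece, 75 to 225 g. Starts upright on its own pad on the rack, foot 10 mm above the table, within 6 mm of the pad's centre, yaw within 0.15 rad of the rack's; at any of the four places.
- hex: Six-sided aluminium jar, 42 mm across flats (two face +y and -y), body 50 mm tall, dark round lid, 58 mm overall. Origin: centre of the foot, z up. Loose, one rigid piece, 75 to 225 g. Starts upright on its own pad on the rack, foot 10 mm above the table, within 6 mm of the pad's centre, yaw within 0.15 rad of the rack's; at any of the four places.
- slim: Slim round brass tube, 30 mm diameter, body 72 mm tall, steel stopper, 84 mm overall. Origin: centre of the foot, z up. Loose, one rigid piece, 75 to 225 g. Starts upright on its own pad on the rack, foot 10 mm above the table, within 6 mm of the pad's centre, yaw within 0.15 rad of the rack's; at any of the four places.
- pad_round: Black rubber pad fixed on the rack under the round container at the start, round, 60 mm across, 4 mm thick; it stays there and so keeps the mark of that container's starting place. Fixed. Origin: centre of its underside, z up.
- pad_square: Black rubber pad fixed on the rack under the square container at the start, square, 54 mm, 4 mm thick; it stays there and so keeps the mark of that container's starting place. Fixed. Origin: centre of its underside, z up.
- pad_hex: Black rubber pad fixed on the rack under the hex container at the start, six-sided, 56 mm across flats, 4 mm thick; it stays there and so keeps the mark of that container's starting place. Fixed. Origin: centre of its underside, z up.
- pad_slim: Black rubber pad fixed on the rack under the slim container at the start, small and round, 44 mm across, 4 mm thick; it stays there and so keeps the mark of that container's starting place. Fixed. Origin: centre of its underside, z up.
Not all that is in view belongs to the job. What is shaped like the square but red is not meant.

How it is judged:
At the end, for the whole second after the job is handed in: Each container stands in the tray compartment that mirrors its starting place, counted from the loops: within 22 mm of its centre along both tray axes, foot within 4 mm of the floor height, upright within 0.1 rad, released, at rest (under 0.02 m/s, 0.2 rad/s) (((x of pad_round in the frame of rack between -0.1425 and -0.0825 m and x of round in the frame of tray between 0.0905 and 0.1345 m) or (x of pad_round in the frame of rack between -0.0675 and -0.0075 m and x of round in the frame of tray between 0.0155 and 0.0595 m) or (x of pad_round in the frame of rack between 0.0075 and 0.0675 m and x of round in the frame of tray between -0.0595 and -0.0155 m) or (x of pad_round in the frame of rack between 0.0825 and 0.1425 m and x of round in the frame of tray between -0.1345 and -0.0905 m)) and y of round in the frame of tray between -0.022 and 0.022 m and z of round in the frame of tray between 0.002 and 0.01 m and angle between each of round, square, hex, slim's own z axis and vertical below 0.1 rad and linear speed of each of round, square, hex, slim below 0.02 m/s and angular speed of each of round, square, hex, slim below 0.2 rad/s and contact force between each of round, square, hex, slim and the fingers below 0.2 N and ((x of pad_square in the frame of rack between -0.1425 and -0.0825 m and x of square in the frame of tray between 0.0905 and 0.1345 m) or (x of pad_square in the frame of rack between -0.0675 and -0.0075 m and x of square in the frame of tray between 0.0155 and 0.0595 m) or (x of pad_square in the frame of rack between 0.0075 and 0.0675 m and x of square in the frame of tray between -0.0595 and -0.0155 m) or (x of pad_square in the frame of rack between 0.0825 and 0.1425 m and x of square in the frame of tray between -0.1345 and -0.0905 m)) and y of square in the frame of tray between -0.022 and 0.022 m and z of square in the frame of tray between 0.002 and 0.01 m and ((x of pad_hex in the frame of rack between -0.1425 and -0.0825 m and x of hex in the frame of tray between 0.0905 and 0.1345 m) or (x of pad_hex in the frame of rack between -0.0675 and -0.0075 m and x of hex in the frame of tray between 0.0155 and 0.0595 m) or (x of pad_hex in the frame of rack between 0.0075 and 0.0675 m and x of hex in the frame of tray between -0.0595 and -0.0155 m) or (x of pad_hex in the frame of rack between 0.0825 and 0.1425 m and x of hex in the frame of tray between -0.1345 and -0.0905 m)) and y of hex in the frame of tray between -0.022 and 0.022 m and z of hex in the frame of tray between 0.002 and 0.01 m and ((x of pad_slim in the frame of rack between -0.1425 and -0.0825 m and x of slim in the frame of tray between 0.0905 and 0.1345 m) or (x of pad_slim in the frame of rack between -0.0675 and -0.0075 m and x of slim in the frame of tray between 0.0155 and 0.0595 m) or (x of pad_slim in the frame of rack between 0.0075 and 0.0675 m and x of slim in the frame of tray between -0.0595 and -0.0155 m) or (x of pad_slim in the frame of rack between 0.0825 and 0.1425 m and x of slim in the frame of tray between -0.1345 and -0.0905 m)) and y of slim in the frame of tray between -0.022 and 0.022 m and z of slim in the frame of tray between 0.002 and 0.01 m); the robot touches nothing.
It fails at once if the round container is tipped over (leans more than 0.8 rad) (angle between round's own z axis and vertical above 0.8 rad).
It fails at once if the square container is tipped over (leans more than 0.8 rad) (angle between square's own z axis and vertical above 0.8 rad).
It fails at once if the hex container is tipped over (leans more than 0.8 rad) (angle between hex's own z axis and vertical above 0.8 rad).
It fails at once if the slim container is tipped over (leans more than 0.8 rad) (angle between slim's own z axis and vertical above 0.8 rad).
It also fails if it takes over 112 s, if anything falls off the work surface, if the arm or the gripper's body presses on something with over 40 N, if the wrist force passes 120 N, or if a joint passes its speed limit or range.

## Working session

There is one attempt and no reset: what is moved stays moved. The work goes in short steps, Python scripts to look and compute and a tool call to move; the robot and the scene stay as the last step left them, time stands still between calls to the robot, and variables do not carry over. Pictures are saved under pics/ and viewed, about 12 in all and at most 16, crops included, and the job is handed in when it is done.

Besides the shell and the picture viewer there is one more tool, called after ">>>" in YAML: its name, and indented under it one key for each argument. play_rows: Moves the arm, as the interface text tells. Shifts and turns lie within -1 to 1; 1 stands for 0.12 m of shift or 180 degrees of turn. Its arguments: {"type":"object","properties":{"motion":{"type":"array","items":{"type":"object","properties":{"fingers":{"type":"number"},"translation":{"type":"array","items":{"type":"number","minimum":-1,"maximum":1}},"rotation":{"type":"array","items":{"type":"number","minimum":-1,"maximum":1}}}}},"newtons":{"type":"number"}},"required":["motion"]}

```bash
mkdir -p pics; ls
python3 - <<'E'
from bench import ctrl
import cv2, numpy as np
print(ctrl.sense())
for n in ("scene","side","wrist"):
    im=ctrl.read_camera(n); cv2.imwrite(f"pics/{n}0.png",im[:,:,::-1]); print(n,ctrl.camera_info(n))
a=cv2.imread("pics/scene0.png");cv2.imwrite("pics/s0.png",cv2.resize(a,(800,600),interpolation=cv2.INTER_CUBIC))
a=cv2.imread("pics/side0.png");cv2.imwrite("pics/d0.png",cv2.resize(a,(800,600),interpolation=cv2.INTER_CUBIC))
E
```

```text
pics
{'t': 0.0, 'joint_positions': array([ 1.0771688 ,  0.629359  ,  0.03844253,  1.51832801, -0.02698751,
        0.99627686, -0.01997137]), 'qvel': array([-0.00151687, -0.00039041,  0.00017811,  0.00072506, -0.0013545 ,
        0.00050237,  0.0014962 ]), 'joint_efforts': array([ 1.02951424e-03, -5.49723959e+01,  1.14333406e+00, -1.86633986e+01,
       -5.23334218e-02,  2.35924363e-02,  1.20954969e-04]), 'position': array([ 0.2694372 , -0.59081797,  0.20455858]), 'ee_rot': array([ 0.59419575,  0.38279383,  0.59531109, -0.38210599]), 'ft_force': array([-0.71374126,  0.32212867,  0.1316397 ]), 'ft_torque': array([ 0.01287799, -0.01091069,  0.01733557]), 'gripper_width': 0.09398489483355281}
scene {'mtx': array([[367.94526019,   0.        , 260.94724065],
       [  0.        , 367.94526019, 189.96822984],
       [  0.        ,   0.        ,   1.        ]]), 'k1': 0.009277602421645638, 'extrinsics': array([[-0.09709319,  0.70192249, -0.70560451,  1.16152589],
       [ 0.99517487,  0.07853958, -0.05880915,  0.07517012],
       [ 0.01413842, -0.70790984, -0.70616128,  0.64947961],
       
[... 362 characters left out ...]
0.81830159,  0.8022477 ],
       [-0.00509829, -0.82501752, -0.56508415,  0.57984556],
       [ 0.        ,  0.        ,  0.        ,  1.        ]])}
wrist {'mtx': array([[338.30976163,   0.        , 256.06003677],
       [  0.        , 338.30976163, 188.24993274],
       [  0.        ,   0.        ,   1.        ]]), 'k1': -0.06257608596799483, 'hand_eye': array([[ 1.06201087e-03, -2.56324834e-01,  9.66590116e-01,
        -1.79936366e-01],
       [ 2.88331674e-04, -9.66590542e-01, -2.56325264e-01,
         7.40682171e-02],
       [ 9.99999394e-01,  5.50918763e-04, -9.52623097e-04,
         2.17705067e-04],
       [ 0.00000000e+00,  0.00000000e+00,  0.00000000e+00,
         1.00000000e+00]])}
```

View pics/s0.png

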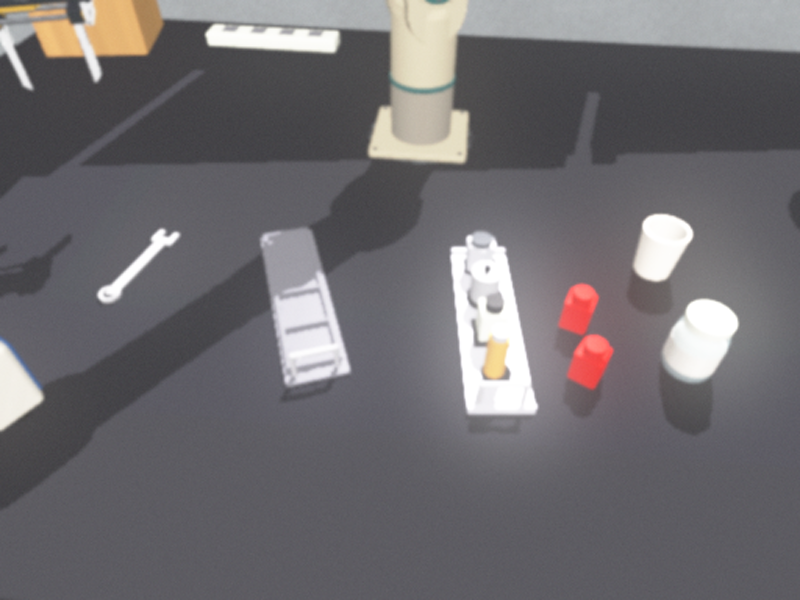

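View pics/d0.png

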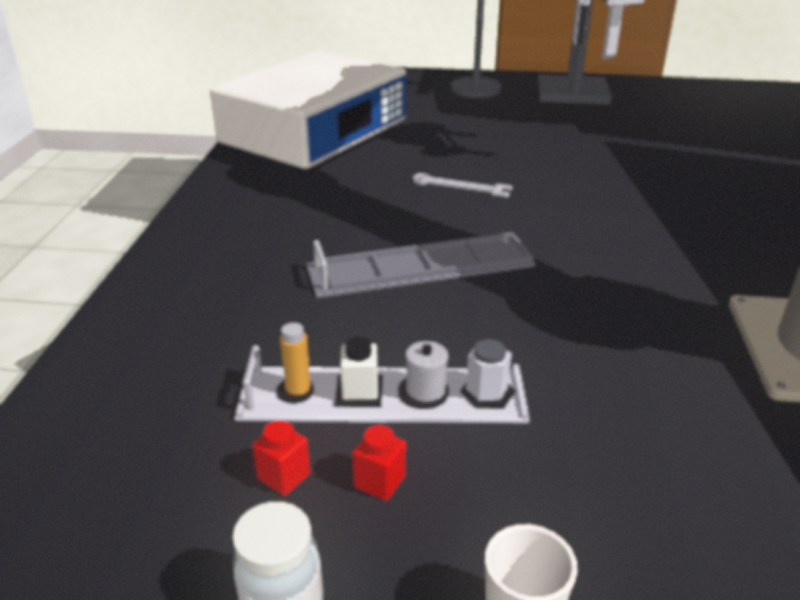

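Containers, rack order from the robot outward (800 px side view): hex (489,372), round tin (427,373), white square bottle (359,370), slim brass (295,360), which is next to the loop (252,378). Look-alikes are two red blocks (282,457) and (380,462), a white jar (277,565) and a cup (530,570), all off the rack and not wanted. So slim goes to tray −112.5, square to −37.5, round to +37.5 and hex to +112.5.

```bash
cat > h.py <<'E'
import numpy as np, cv2
from bench import ctrl
from scipy.spatial.transform import Rotation as R
def tool():
    s=ctrl.sense(); T=np.eye(4); q=s['ee_rot']; T[:3,:3]=R.from_quat([q[1],q[2],q[3],q[0]]).as_matrix(); T[:3,3]=s['position']; return T
def cam(n,T=None):
    c=ctrl.camera_info(n); return c['mtx'],c['k1'],(c['extrinsics'] if n!='wrist' else (tool() if T is None else T)@c['hand_eye'])
def proj(n,P,T=None):
    K,k,E=cam(n,T); P=np.atleast_2d(P); p=(P-E[:3,3])@E[:3,:3]; s=p[:,:2]/p[:,2:]
    s=s*(1+k*(s**2).sum(1,keepdims=True)); return s@K[:2,:2].T+K[:2,2]
def unproj(n,uv,z,T=None):
    K,k,E=cam(n,T); uv=np.atleast_2d(np.float64(uv)); d=(uv-K[:2,2])/K[0,0]
    s=d.copy()
    for _ in range(8): s=d/(1+k*(s**2).sum(1,keepdims=True))
    r=np.c_[s,np.ones(len(s))]@E[:3,:3].T; o=E[:3,3]; return o+r*((z-o[2])/r[:,2:])
def crop(f,out,x,y,w,h):
    a=cv2.imread(f)[y:y+h,x:x+w]; cv2.imwrite(out,cv2.resize(a,(800,int(800*h/w)),interpolation=cv2.INTER_CUBIC))
E
python3 - <<'E'
from h import *
crop('pics/side0.png','pics/c1.png',140,140,212,140)
crop('pics/scene0.png','pics/c2.png',150,135,200,140)
E
```

```text
(no output)
```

View pics/c1.png

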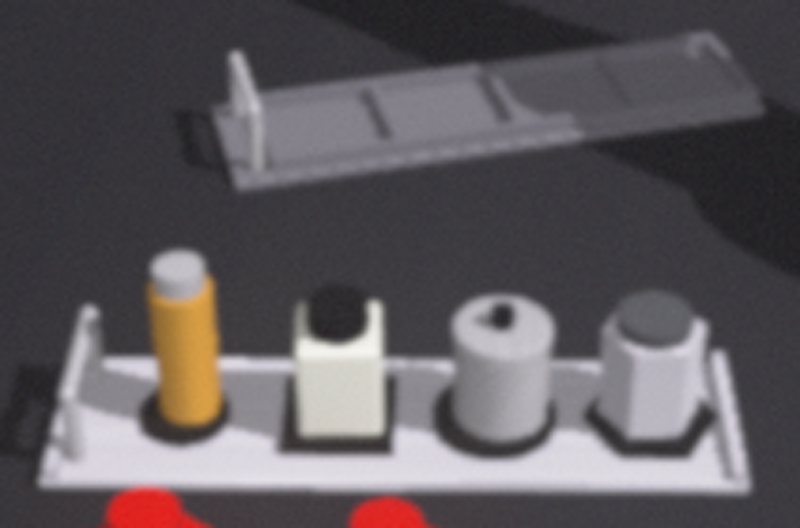

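View pics/c2.png

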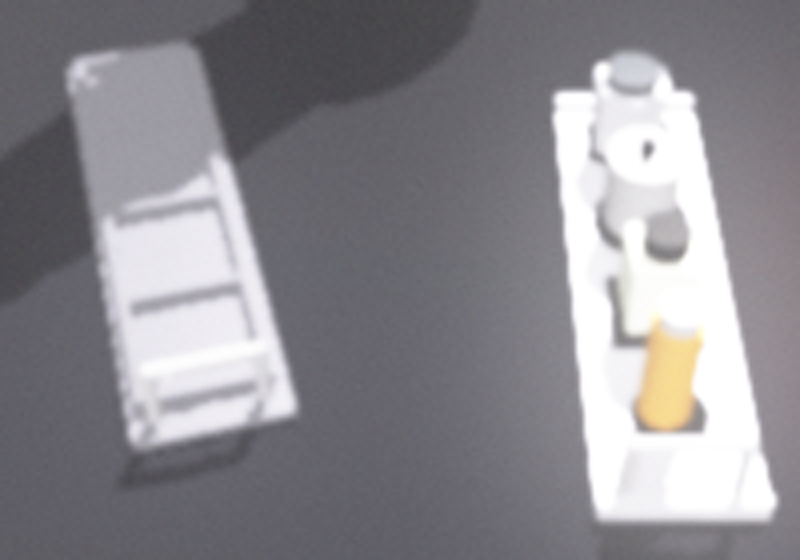

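Run:
```python
from h import *
np.set_printoptions(precision=4,suppress=True)
S=lambda L: np.array(L)*212/800+[140,140]
C=lambda L: np.array(L)/4+[150,135]
print('rack side',unproj('side',S([(40,485),(748,489)]),.003))
print('rack scene',unproj('scene',C([(598,517),(775,515),(556,105),(697,103)]),.006))
for n,z,a,b in [('slim',.094,(178,262),(678,315)),('square',.076,(337,300),(668,225)),('round',.062,(503,325),(642,152)),('hex',.068,(655,312),(636,70))]:
    print(n,unproj('side',S([a]),z)[0],unproj('scene',C([b]),z)[0])
print('tray side',unproj('side',S([(213,108),(236,180),(765,100),(712,35)]),.014))
print('tray scene',unproj('scene',C([(130,442),(297,408),(70,62),(195,43)]),.014))
print('red',unproj('side',np.array([(282,457),(380,462)])*.64,.03))
```

```text
rack side [[0.7119 0.2125 0.003 ]
 [0.3846 0.176  0.003 ]]
rack scene [[0.7256 0.1217 0.006 ]
 [0.7146 0.2128 0.006 ]
 [0.4013 0.086  0.006 ]
 [0.3884 0.1806 0.006 ]]
slim [0.6526 0.1534 0.094 ] [0.6608 0.1527 0.094 ]
square [0.5795 0.15   0.076 ] [0.5787 0.1507 0.076 ]
round [0.5028 0.1418 0.062 ] [0.5046 0.1378 0.062 ]
hex [0.4328 0.1314 0.068 ] [0.4352 0.1332 0.068 ]
tray side [[ 0.7002 -0.112   0.014 ]
 [ 0.6699 -0.0354  0.014 ]
 [ 0.3662 -0.1605  0.014 ]
 [ 0.3974 -0.2395  0.014 ]]
tray scene [[ 0.7105 -0.1265  0.014 ]
 [ 0.6788 -0.0427  0.014 ]
 [ 0.4034 -0.2454  0.014 ]
 [ 0.3732 -0.1658  0.014 ]]
red [[0.6369 0.2877 0.03  ]
 [0.5375 0.2825 0.03  ]]
```

```bash
cat >> h.py <<'E'
def target(x,y,z,yaw):  # tool x down, jaw axis (tool z) along +-local y of a frame with this yaw; nearer one
    T0=tool(); c,s=np.cos(yaw),np.sin(yaw); zz=np.array([-s,c,0.]); xx=np.array([0,0,-1.])
    if zz@T0[:3,2]<0: zz=-zz
    T=np.eye(4); T[:3,:3]=np.c_[xx,np.cross(zz,xx),zz]; T[:3,3]=x,y,z; return T
def plan(x,y,z,yaw,v=.039,n=None):
    T0=tool(); D=np.linalg.inv(T0)@target(x,y,z,yaw); rv=R.from_matrix(D[:3,:3]).as_rotvec()
    n=n or max(1,int(np.ceil(max(np.linalg.norm(D[:3,3])/v,np.degrees(np.linalg.norm(rv))/6.9))))
    A=sum(R.from_rotvec(rv*k/n).as_matrix() for k in range(n)); t=np.linalg.solve(A,D[:3,3])
    print('rows',n,'t',np.round(t/.12,3).tolist(),'r',np.round(rv/n/np.pi,4).tolist())
E
python3 - <<'E'
from h import *
np.set_printoptions(precision=4,suppress=True)
print(tool()); plan(.5375,-.141,.28,.385,v=.038); plan(.5375,-.141,.28,.11)
E
```

```text
[[-0.0006  0.9099  0.4149  0.2695]
 [ 0.0013  0.4149 -0.9099 -0.591 ]
 [-1.     -0.     -0.0014  0.2048]
 [ 0.      0.      0.      1.    ]]
rows 14 t [-0.045, 0.253, -0.183] r [0.001, -0.0, 0.0]
rows 14 t [-0.045, 0.228, -0.214] r [0.0072, -0.0, 0.0]
```

>>> play_rows:
  motion:
    - {"translation": [-0.045,0.253,-0.183],"rotation": [0.001,0,0],"fingers": 100}
    - {"translation": [-0.045,0.253,-0.183],"rotation": [0.001,0,0],"fingers": 100}
    - {"translation": [-0.045,0.253,-0.183],"rotation": [0.001,0,0],"fingers": 100}
    - {"translation": [-0.045,0.253,-0.183],"rotation": [0.001,0,0],"fingers": 100}
    - {"translation": [-0.045,0.253,-0.183],"rotation": [0.001,0,0],"fingers": 100}
    - {"translation": [-0.045,0.253,-0.183],"rotation": [0.001,0,0],"fingers": 100}
    - {"translation": [-0.045,0.253,-0.183],"rotation": [0.001,0,0],"fingers": 100}
    - {"translation": [-0.045,0.253,-0.183],"rotation": [0.001,0,0],"fingers": 100}
    - {"translation": [-0.045,0.253,-0.183],"rotation": [0.001,0,0],"fingers": 100}
    - {"translation": [-0.045,0.253,-0.183],"rotation": [0.001,0,0],"fingers": 100}

```text
t: 0.98
position: [0.4599, -0.2665, 0.2597]
ee_rot: [0.589, 0.392, 0.589, -0.392]
ft_force: [0.8, 0.3, -0.8]
gripper_width: 0.0939
```

>>> play_rows:
  motion:
    - {"translation": [-0.045,0.253,-0.183],"rotation": [0.001,0,0],"fingers": 100}
    - {"translation": [-0.045,0.253,-0.183],"rotation": [0.001,0,0],"fingers": 100}
    - {"translation": [-0.045,0.253,-0.183],"rotation": [0.001,0,0],"fingers": 100}
    - {"translation": [-0.045,0.253,-0.183],"rotation": [0.001,0,0],"fingers": 100}
    - {"translation": [0,0,0],"rotation": [0,0,0],"fingers": 100}
    - {"translation": [0,0,0],"rotation": [0,0,0],"fingers": 100}
    - {"translation": [0,0,0],"rotation": [0,0,0],"fingers": 100}

```text
t: 1.57
position: [0.5374, -0.1415, 0.2807]
ee_rot: [0.586, 0.395, 0.586, -0.396]
ft_force: [-0.5, -0.2, -0.0]
gripper_width: 0.0941
```

Run:
```python
from h import *
np.set_printoptions(precision=4,suppress=True)
T=tool(); print(T); np.save('Tt.npy',T)
im=ctrl.read_camera('wrist')[:,:,::-1]; cv2.imwrite('pics/w1.png',im); cv2.imwrite('pics/w1b.png',cv2.resize(im,(800,600),interpolation=cv2.INTER_CUBIC))
plan(.5575,.150,.28,.11)
```

```text
[[-0.0012  0.9273  0.3742  0.5374]
 [-0.0008  0.3742 -0.9273 -0.1415]
 [-1.     -0.0014  0.0003  0.2807]
 [ 0.      0.      0.      1.    ]]
rows 8 t [0.001, 0.1, -0.289] r [0.0108, 0.0, 0.0001]
```

View pics/w1b.png

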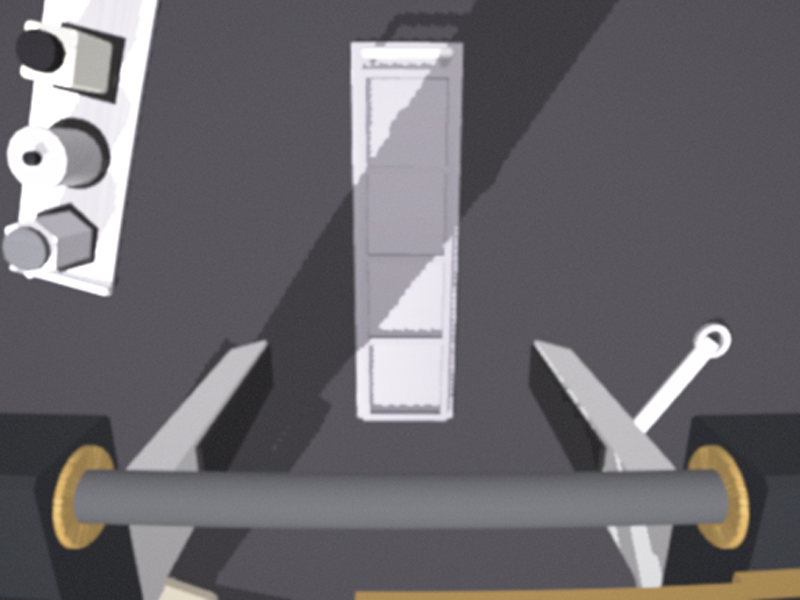

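The wrist view shows the tray outline corners at (351,43), (463,43), (358,418) and (452,418), with compartment walls at rows 76, 167, 254, 336 and 410. The tray is empty. The rack is at upper left.

Run:
```python
from h import *
np.set_printoptions(precision=4,suppress=True)
T=np.load('Tt.npy')
P=unproj('wrist',np.array([(351,43),(463,43),(358,418),(452,418)])*.64-.2,.014,T); print(P,P.mean(0))
a=P[:2].mean(0)-P[2:].mean(0); print(np.linalg.norm(a),np.arctan2(a[1],a[0]))
c=unproj('wrist',np.array([(407,167),(406,254),(405,336)])*.64-.2,.014,T); print(c)
```

```text
[[ 0.6711 -0.0455  0.014 ]
 [ 0.7041 -0.1272  0.014 ]
 [ 0.37   -0.1662  0.014 ]
 [ 0.4029 -0.2478  0.014 ]] [ 0.537  -0.1467  0.014 ]
0.3244246822852773 0.38109590026111173
[[ 0.5987 -0.1225  0.014 ]
 [ 0.5309 -0.1492  0.014 ]
 [ 0.4618 -0.1764  0.014 ]]
```

>>> play_rows:
  motion:
    - {"translation": [0,0.1,-0.289],"rotation": [0.0108,0,0],"fingers": 100}
    - {"translation": [0,0.1,-0.289],"rotation": [0.0108,0,0],"fingers": 100}
    - {"translation": [0,0.1,-0.289],"rotation": [0.0108,0,0],"fingers": 100}
    - {"translation": [0,0.1,-0.289],"rotation": [0.0108,0,0],"fingers": 100}
    - {"translation": [0,0.1,-0.289],"rotation": [0.0108,0,0],"fingers": 100}
    - {"translation": [0,0.1,-0.289],"rotation": [0.0108,0,0],"fingers": 100}
    - {"translation": [0,0.1,-0.289],"rotation": [0.0108,0,0],"fingers": 100}
    - {"translation": [0,0.1,-0.289],"rotation": [0.0108,0,0],"fingers": 100}
    - {"translation": [0,0,0],"rotation": [0,0,0],"fingers": 100}
    - {"translation": [0,0,0],"rotation": [0,0,0],"fingers": 100}

```text
t: 2.45
position: [0.5578, 0.1517, 0.2805]
ee_rot: [0.528, 0.47, 0.528, -0.471]
ft_force: [0.2, -0.5, 0.1]
gripper_width: 0.0941
```

Run:
```python
from h import *
np.set_printoptions(precision=4,suppress=True)
T=tool(); print(T); np.save('Tr.npy',T)
im=ctrl.read_camera('wrist')[:,:,::-1]; cv2.imwrite('pics/w2.png',im); cv2.imwrite('pics/w2b.png',cv2.resize(im,(800,600),interpolation=cv2.INTER_CUBIC))
```

```text
[[-0.0009  0.9935  0.114   0.5578]
 [-0.0003  0.114  -0.9935  0.1517]
 [-1.     -0.0009  0.0002  0.2805]
 [ 0.      0.      0.      1.    ]]
```

View pics/w2b.png

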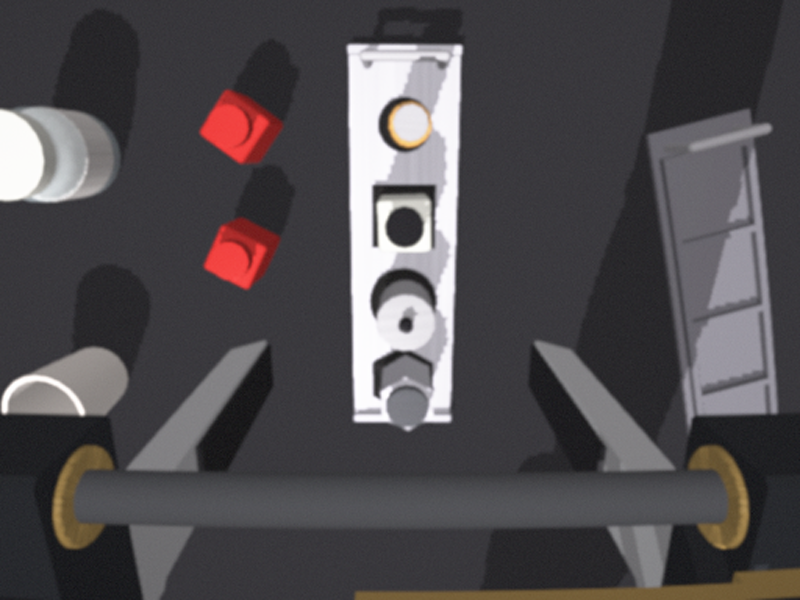

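The view shows the rack square-on. Container tops are slim (410,123), square cap (404,228), round knob (405,324) and hex lid (407,406). The red blocks at (240,127) and (242,254) are well clear of the fingers.

Run:
```python
from h import *
np.set_printoptions(precision=4,suppress=True)
T=np.load('Tr.npy')
P=unproj('wrist',np.array([(348,45),(462,45),(354,420),(450,420)])*.64-.2,.006,T); c=P.mean(0); print(P,c)
a=P[:2].mean(0)-P[2:].mean(0); yaw=np.arctan2(a[1],a[0]); print(np.linalg.norm(a),yaw)
for n,z,p in [('slim',.094,(410,123)),('square',.076,(404,228)),('round',.062,(405,322)),('knob',.072,(405,324)),('hex',.068,(407,406))]:
    q=unproj('wrist',np.array(p)*.64-.2,z,T)[0]; d=q-c; print(n,q,'rackframe',d[0]*np.cos(yaw)+d[1]*np.sin(yaw),-d[0]*np.sin(yaw)+d[1]*np.cos(yaw))
plan(.657,.157,.12,.11)
t=np.array([.5365,-.1465]);u=np.array([np.cos(.381),np.sin(.381)])
for k in (-.1125,-.0375,.0375,.1125): print(k,t+k*u)
```

```text
[[0.712  0.2118 0.006 ]
 [0.7224 0.1211 0.006 ]
 [0.3832 0.1762 0.006 ]
 [0.3937 0.0853 0.006 ]] [0.5528 0.1486 0.006 ]
0.3307129152141156 0.10803729357479301
slim [0.6525 0.1562 0.094 ] rackframe 0.0999250660774908 -0.003164720683761591
square [0.58   0.1517 0.076 ] rackframe 0.027354912067144695 0.00012413335710333498
round [0.5042 0.1419 0.062 ] rackframe -0.049043152148479235 -0.0013829142615515875
knob [0.5058 0.1422 0.072 ] rackframe -0.04743383015244905 -0.001290077754681782
hex [0.4348 0.1322 0.068 ] rackframe -0.1191235894857697 -0.003593519821391021
rows 5 t [0.268, 0.166, 0.005] r [0.0001, 0.0001, 0.0001]
-0.1125 [ 0.4321 -0.1883]
-0.0375 [ 0.5017 -0.1604]
0.0375 [ 0.5713 -0.1326]
0.1125 [ 0.6409 -0.1047]
```

Containers all sit about 10 mm robotward of the rack outline's centre, so "middle of the row" is not the middle of the outline. I'll refine the tray row from its divider walls.

Run:
```python
from h import *
a=cv2.imread('pics/w1.png')[20:275,215:310]
a=cv2.rotate(a,cv2.ROTATE_90_CLOCKWISE); a=cv2.resize(a,(765,285),interpolation=cv2.INTER_CUBIC)
cv2.imwrite('pics/w1c.png',a)  # col = (275-row)*3, row=(col-215)*3
```

```text
(no output)
```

View pics/w1c.png

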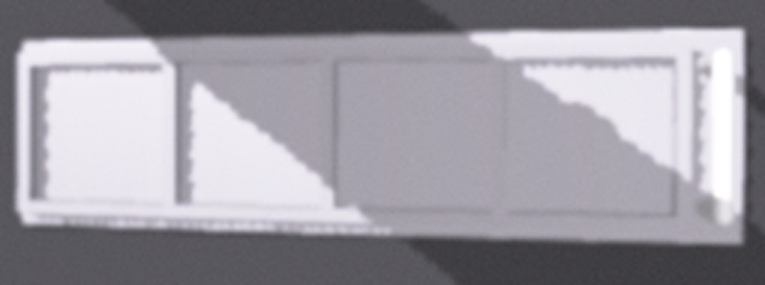

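Run:
```python
from h import *
T=np.load('Tt.npy')
cols=np.array([19,32,163,178,333,338,502,745]); xs=np.array([-.155,-.147,-.078,-.072,-.003,.003,.072,np.nan])
mid=[132,132,133,133,133,134,135,136]
uv=np.c_[215+np.array(mid)/3, 275-cols/3]
P=unproj('wrist',uv,.014,T); u=np.array([np.cos(.381),np.sin(.381)])
s=P[:,:2]@u; print(np.round(s-xs,4)); print(P); 
v=np.array([-u[1],u[0]]); print('lat',P[:,:2]@v)
```

```text
[0.4345 0.4336 0.4324 0.4338 0.4381 0.4344 0.4369    nan]
[[ 0.38443811 -0.20794538  0.014     ]
 [ 0.39095478 -0.20529473  0.014     ]
 [ 0.45391478 -0.18019584  0.014     ]
 [ 0.46079456 -0.17739654  0.014     ]
 [ 0.52869161 -0.14977766  0.014     ]
 [ 0.53096018 -0.14933703  0.014     ]
 [ 0.59741464 -0.12276562  0.014     ]
 [ 0.68818211 -0.08628955  0.014     ]]
lat [-0.3359872  -0.33594984 -0.33606232 -0.33602198 -0.33563101 -0.33606554
 -0.33611051 -0.3360018 ]
```

Run:
```python
from h import *
plan(.653,.1555,.14,.108,n=5)
```

```text
rows 5 t [0.234, 0.159, 0.007] r [0.0002, 0.0001, 0.0001]
```

>>> play_rows:
  motion:
    - {"translation": [0.234,0.159,0.007],"rotation": [0,0,0],"fingers": 100}
    - {"translation": [0.234,0.159,0.007],"rotation": [0,0,0],"fingers": 100}
    - {"translation": [0.234,0.159,0.007],"rotation": [0,0,0],"fingers": 100}
    - {"translation": [0.234,0.159,0.007],"rotation": [0,0,0],"fingers": 100}
    - {"translation": [0.234,0.159,0.007],"rotation": [0,0,0],"fingers": 100}
    - {"translation": [0,0,0],"rotation": [0,0,0],"fingers": 100}
    - {"translation": [0,0,0],"rotation": [0,0,0],"fingers": 100}
    - {"translation": [0,0,0],"rotation": [0,0,0],"fingers": 100}
  newtons: 15

```text
t: 3.17
position: [0.6534, 0.1555, 0.1417]
ee_rot: [0.527, 0.472, 0.526, -0.472]
ft_force: [-0.3, 0.4, 0.4]
gripper_width: 0.0942
```

Run:
```python
from h import *
T=tool(); print(T)
im=ctrl.read_camera('wrist')[:,:,::-1]; cv2.imwrite('pics/w3.png',im); cv2.imwrite('pics/w3b.png',cv2.resize(im,(800,600),interpolation=cv2.INTER_CUBIC))
print(proj('wrist',[[.653,.1555,.094],[.58,.1517,.076],[.653,.1555,.01]],T)*800/512)
plan(.653,.1555,.03,.108,n=4)
```

```text
[[ 4.69059924e-04  9.93994250e-01  1.09431309e-01  6.53404466e-01]
 [-7.23299288e-04  1.09431630e-01 -9.93994062e-01  1.55492098e-01]
 [-9.99999628e-01  3.87091191e-04  7.70285325e-04  1.41726389e-01]
 [ 0.00000000e+00  0.00000000e+00  0.00000000e+00  1.00000000e+00]]
[[399.73753062 324.29148361]
 [391.69996254 446.14496176]
 [399.8240129  281.14133063]]
rows 4 t [0.235, -0.002, 0.002] r [0.0002, 0.0, -0.0002]
```

View pics/w3b.png

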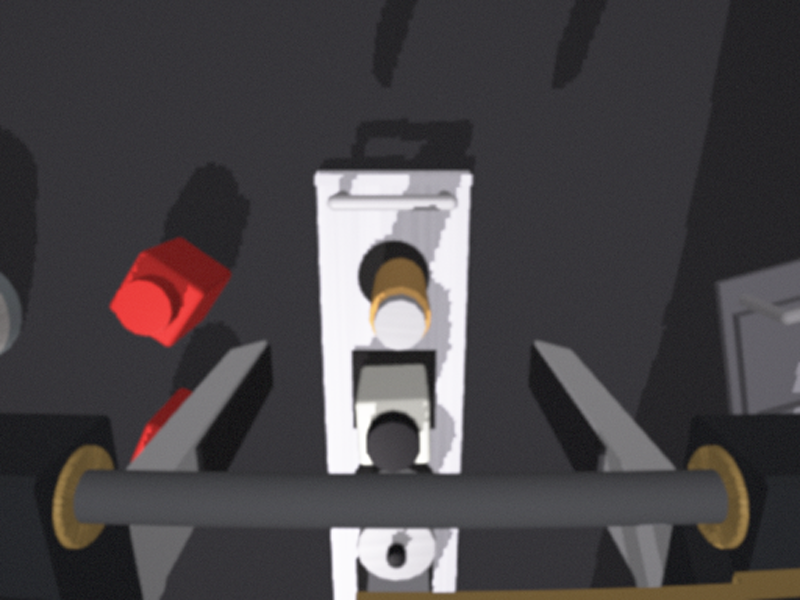

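The slim stopper is at (400,322), predicted at (400,324), so I'm going down.

>>> play_rows:
  motion:
    - {"translation": [0.235,0,0.002],"rotation": [0,0,0],"fingers": 100}
    - {"translation": [0.235,0,0.002],"rotation": [0,0,0],"fingers": 100}
    - {"translation": [0.235,0,0.002],"rotation": [0,0,0],"fingers": 100}
    - {"translation": [0.235,0,0.002],"rotation": [0,0,0],"fingers": 100}
    - {"translation": [0,0,0],"rotation": [0,0,0],"fingers": 100}
    - {"translation": [0,0,0],"rotation": [0,0,0],"fingers": 0}
    - {"translation": [0,0,0],"rotation": [0,0,0],"fingers": 0}
    - {"translation": [0,0,0],"rotation": [0,0,0],"fingers": 0}
    - {"translation": [0,0,0],"rotation": [0,0,0],"fingers": 0}
    - {"translation": [0,0,0],"rotation": [0,0,0],"fingers": 0}
  newtons: 15

```text
t: 4.05
position: [0.6545, 0.1571, 0.0297]
ee_rot: [0.528, 0.472, 0.527, -0.47]
ft_force: [-0.9, 0.8, -0.7]
gripper_width: 0.0642
```

>>> play_rows:
  motion:
    - {"translation": [0,0,0],"rotation": [0,0,0],"fingers": 0}
    - {"translation": [0,0,0],"rotation": [0,0,0],"fingers": 0}
    - {"translation": [0,0,0],"rotation": [0,0,0],"fingers": 0}
    - {"translation": [0,0,0],"rotation": [0,0,0],"fingers": 0}
    - {"translation": [0,0,0],"rotation": [0,0,0],"fingers": 0}
  newtons: 15

```text
t: 4.47
position: [0.6534, 0.1568, 0.0278]
ee_rot: [0.527, 0.471, 0.527, -0.471]
ft_force: [0.5, -0.4, 1.6]
gripper_width: 0.0307
```

>>> play_rows:
  motion:
    - {"translation": [-0.06,0,0],"rotation": [0,0,0],"fingers": 0}
    - {"translation": [-0.16,0,0],"rotation": [0,0,0],"fingers": 0}
    - {"translation": [-0.25,0,0],"rotation": [0,0,0],"fingers": 0}
    - {"translation": [-0.25,0,0],"rotation": [0,0,0],"fingers": 0}
    - {"translation": [-0.25,0,0],"rotation": [0,0,0],"fingers": 0}
    - {"translation": [0,0,0],"rotation": [0,0,0],"fingers": 0}
  newtons: 20

```text
t: 4.97
position: [0.6576, 0.1578, 0.1513]
ee_rot: [0.529, 0.475, 0.525, -0.468]
ft_force: [1.3, 0.3, -0.9]
gripper_width: 0.0297
```

Run:
```python
from h import *
print(ctrl.sense()['position']); plan(.4244,-.1919,.145,.381,v=.03)
```

```text
[0.65761289 0.15781698 0.15129403]
rows 15 t [0.002, -0.172, 0.159] r [-0.0057, -0.0, -0.0002]
```

>>> play_rows:
  motion:
    - {"translation": [0.002,-0.172,0.159],"rotation": [-0.0057,0,0],"fingers": 0}
    - {"translation": [0.002,-0.172,0.159],"rotation": [-0.0057,0,0],"fingers": 0}
    - {"translation": [0.002,-0.172,0.159],"rotation": [-0.0057,0,0],"fingers": 0}
    - {"translation": [0.002,-0.172,0.159],"rotation": [-0.0057,0,0],"fingers": 0}
    - {"translation": [0.002,-0.172,0.159],"rotation": [-0.0057,0,0],"fingers": 0}
    - {"translation": [0.002,-0.172,0.159],"rotation": [-0.0057,0,0],"fingers": 0}
    - {"translation": [0.002,-0.172,0.159],"rotation": [-0.0057,0,0],"fingers": 0}
    - {"translation": [0.002,-0.172,0.159],"rotation": [-0.0057,0,0],"fingers": 0}
    - {"translation": [0.002,-0.172,0.159],"rotation": [-0.0057,0,0],"fingers": 0}
    - {"translation": [0.002,-0.172,0.159],"rotation": [-0.0057,0,0],"fingers": 0}

```text
t: 5.8
position: [0.4864, -0.0706, 0.1418]
ee_rot: [0.567, 0.422, 0.568, -0.422]
ft_force: [-0.4, -0.6, -0.8]
gripper_width: 0.0295
```

>>> play_rows:
  motion:
    - {"translation": [0.002,-0.172,0.159],"rotation": [-0.0057,0,0],"fingers": 0}
    - {"translation": [0.002,-0.172,0.159],"rotation": [-0.0057,0,0],"fingers": 0}
    - {"translation": [0.002,-0.172,0.159],"rotation": [-0.0057,0,0],"fingers": 0}
    - {"translation": [0.002,-0.172,0.159],"rotation": [-0.0057,0,0],"fingers": 0}
    - {"translation": [0.002,-0.172,0.159],"rotation": [-0.0057,0,0],"fingers": 0}
    - {"translation": [0,0,0],"rotation": [0,0,0],"fingers": 0}
    - {"translation": [0,0,0],"rotation": [0,0,0],"fingers": 0}
    - {"translation": [0,0,0],"rotation": [0,0,0],"fingers": 0}
    - {"translation": [0,0,0],"rotation": [0,0,0],"fingers": 0}
    - {"translation": [0,0,0],"rotation": [0,0,0],"fingers": 0}

```text
t: 6.63
position: [0.4213, -0.1919, 0.1407]
ee_rot: [0.586, 0.396, 0.586, -0.395]
ft_force: [-0.6, 0.4, -0.6]
gripper_width: 0.0297
```

Run:
```python
from h import *
print(tool()); plan(.4244,-.1919,.04,.381,n=5)
```

```text
[[ 2.99960632e-04  9.27440238e-01  3.73971276e-01  4.21278542e-01]
 [ 4.74897425e-04  3.73971118e-01 -9.27440228e-01 -1.91937249e-01]
 [-9.99999842e-01  4.55793553e-04 -3.28262368e-04  1.40681360e-01]
 [ 0.00000000e+00  0.00000000e+00  0.00000000e+00  1.00000000e+00]]
rows 5 t [0.168, 0.005, 0.002] r [0.0001, -0.0, -0.0]
```

>>> play_rows:
  motion:
    - {"translation": [0.168,0.005,0.002],"rotation": [0,0,0],"fingers": 0}
    - {"translation": [0.168,0.005,0.002],"rotation": [0,0,0],"fingers": 0}
    - {"translation": [0.168,0.005,0.002],"rotation": [0,0,0],"fingers": 0}
    - {"translation": [0.168,0.005,0.002],"rotation": [0,0,0],"fingers": 0}
    - {"translation": [0.168,0.005,0.002],"rotation": [0,0,0],"fingers": 0}
    - {"translation": [0.04,0,0],"rotation": [0,0,0],"fingers": 0}
    - {"translation": [0.04,0,0],"rotation": [0,0,0],"fingers": 0}
    - {"translation": [0.03,0,0],"rotation": [0,0,0],"fingers": 0}
    - {"translation": [0,0,0],"rotation": [0,0,0],"fingers": 0}
    - {"translation": [0,0,0],"rotation": [0,0,0],"fingers": 0}

```text
t: 7.47
position: [0.4244, -0.1933, 0.0274]
ee_rot: [0.586, 0.396, 0.585, -0.396]
ft_force: [-0.6, -0.2, -0.8]
gripper_width: 0.0297
```

Run:
```python
from h import *
im=ctrl.read_camera('side')[:,:,::-1]; cv2.imwrite('pics/d2.png',im); crop('pics/d2.png','pics/d2c.png',170,60,200,150)
print(tool()[:3,3],ctrl.sense()['ft_force'])
```

```text
[ 0.42441296 -0.19338073  0.02744716] [ 0.63643597 -0.26977059 -1.100973  ]
```

View pics/d2c.png

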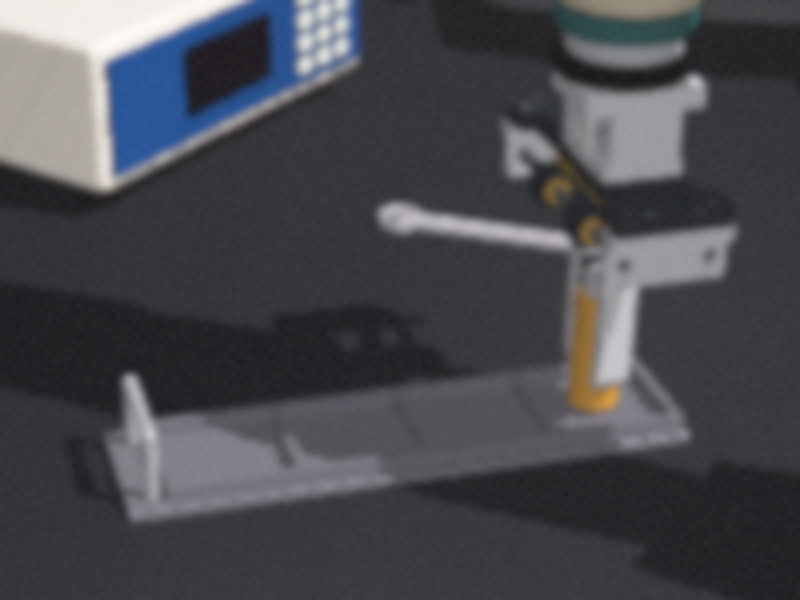

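The slim tube hangs in the robot-end compartment, foot at (597,400), about 3 mm above the floor. I'm lowering and releasing.

>>> play_rows:
  motion:
    - {"translation": [0.015,0,0],"rotation": [0,0,0],"fingers": 0}
    - {"translation": [0.015,0,0],"rotation": [0,0,0],"fingers": 0}
    - {"translation": [0,0,0],"rotation": [0,0,0],"fingers": 0}
    - {"translation": [0,0,0],"rotation": [0,0,0],"fingers": 0}
    - {"translation": [0,0,0],"rotation": [0,0,0],"fingers": 0}

```text
t: 7.93
position: [0.4244, -0.1935, 0.0236]
ee_rot: [0.586, 0.396, 0.585, -0.396]
ft_force: [-0.5, -0.8, 5.6]
gripper_width: 0.0296
```

>>> play_rows:
  motion:
    - {"translation": [0,0,0],"rotation": [0,0,0],"fingers": 45}
    - {"translation": [0,0,0],"rotation": [0,0,0],"fingers": 60}
    - {"translation": [0,0,0],"rotation": [0,0,0],"fingers": 80}
    - {"translation": [0,0,0],"rotation": [0,0,0],"fingers": 80}
    - {"translation": [0,0,0],"rotation": [0,0,0],"fingers": 80}
    - {"translation": [-0.1,0,0],"rotation": [0,0,0],"fingers": 80}
    - {"translation": [-0.3,0,0],"rotation": [0,0,0],"fingers": 80}
    - {"translation": [-0.3,0,0],"rotation": [0,0,0],"fingers": 80}
    - {"translation": [-0.3,0,0],"rotation": [0,0,0],"fingers": 80}
    - {"translation": [0,0,0],"rotation": [0,0,0],"fingers": 80}

```text
t: 8.77
position: [0.4275, -0.1946, 0.1485]
ee_rot: [0.589, 0.397, 0.582, -0.396]
ft_force: [0.2, -0.9, -0.0]
gripper_width: 0.0749
```

Run:
```python
from h import *
print(tool()[:3,3]); plan(.580,.1512,.14,.108,v=.036)
```

```text
[ 0.42750428 -0.19459154  0.1484918 ]
rows 11 t [0.006, 0.179, -0.225] r [0.0079, 0.0002, -0.0002]
```

>>> play_rows:
  motion:
    - {"translation": [0.006,0.179,-0.225],"rotation": [0.0079,0,0],"fingers": 100}
    - {"translation": [0.006,0.179,-0.225],"rotation": [0.0079,0,0],"fingers": 100}
    - {"translation": [0.006,0.179,-0.225],"rotation": [0.0079,0,0],"fingers": 100}
    - {"translation": [0.006,0.179,-0.225],"rotation": [0.0079,0,0],"fingers": 100}
    - {"translation": [0.006,0.179,-0.225],"rotation": [0.0079,0,0],"fingers": 100}
    - {"translation": [0.006,0.179,-0.225],"rotation": [0.0079,0,0],"fingers": 100}
    - {"translation": [0.006,0.179,-0.225],"rotation": [0.0079,0,0],"fingers": 100}
    - {"translation": [0.006,0.179,-0.225],"rotation": [0.0079,0,0],"fingers": 100}
    - {"translation": [0.006,0.179,-0.225],"rotation": [0.0079,0,0],"fingers": 100}
    - {"translation": [0.006,0.179,-0.225],"rotation": [0.0079,0,0],"fingers": 100}

```text
t: 9.6
position: [0.5587, 0.1252, 0.1354]
ee_rot: [0.532, 0.466, 0.532, -0.466]
ft_force: [1.1, 0.4, -0.1]
gripper_width: 0.0941
```

>>> play_rows:
  motion:
    - {"translation": [0.006,0.179,-0.225],"rotation": [0.0079,0,0],"fingers": 100}
    - {"translation": [0,0,0],"rotation": [0,0,0],"fingers": 100}
    - {"translation": [0,0,0],"rotation": [0,0,0],"fingers": 100}
    - {"translation": [0,0,0],"rotation": [0,0,0],"fingers": 100}
    - {"translation": [0,0,0],"rotation": [0,0,0],"fingers": 100}

```text
t: 10.02
position: [0.5757, 0.1511, 0.1348]
ee_rot: [0.526, 0.472, 0.526, -0.473]
ft_force: [-0.4, -1.4, 0.2]
gripper_width: 0.0945
```

Run:
```python
from h import *
T=tool(); print(T)
im=ctrl.read_camera('wrist')[:,:,::-1]; cv2.imwrite('pics/w4.png',im); cv2.imwrite('pics/w4b.png',cv2.resize(im,(800,600),interpolation=cv2.INTER_CUBIC))
print(proj('wrist',[[.58,.1512,.076],[.505,.142,.072],[.4244,-.193,.09]],T)*800/512)
plan(.58,.1512,.028,.108,n=4)
```

```text
[[-0.00124363  0.9943632   0.1060202   0.57573009]
 [-0.00138929  0.10601846 -0.99436319  0.15109721]
 [-0.99999826 -0.00138391  0.00124961  0.13483799]
 [ 0.          0.          0.          1.        ]]
[[400.54459173 307.30723718]
 [402.7706071  445.2296251 ]
 [937.97508663 615.28890462]]
rows 4 t [0.223, 0.009, 0.001] r [-0.0002, 0.0001, 0.0001]
```

View pics/w4b.png

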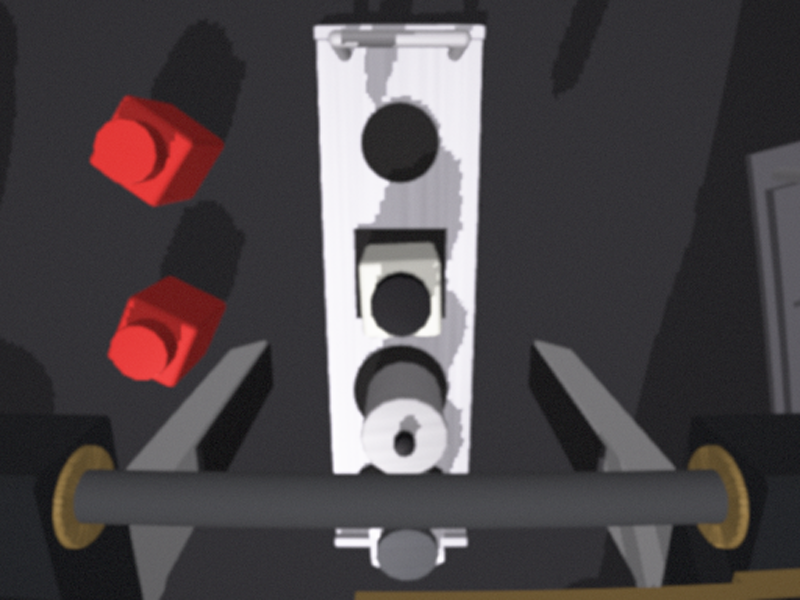

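The white square bottle's cap is at (401,303), about 2 mm further out than predicted. The round knob is at (404,443), as predicted. Descending.

>>> play_rows:
  motion:
    - {"translation": [0.223,0.013,0.001],"rotation": [0,0,0],"fingers": 100}
    - {"translation": [0.223,0.013,0.001],"rotation": [0,0,0],"fingers": 100}
    - {"translation": [0.223,0.013,0.001],"rotation": [0,0,0],"fingers": 100}
    - {"translation": [0.223,0.013,0.001],"rotation": [0,0,0],"fingers": 100}
    - {"translation": [0,0,0],"rotation": [0,0,0],"fingers": 100}
    - {"translation": [0,0,0],"rotation": [0,0,0],"fingers": 100}
    - {"translation": [0,0,0],"rotation": [0,0,0],"fingers": 0}
    - {"translation": [0,0,0],"rotation": [0,0,0],"fingers": 0}
    - {"translation": [0,0,0],"rotation": [0,0,0],"fingers": 0}
    - {"translation": [0,0,0],"rotation": [0,0,0],"fingers": 0}
  newtons: 20

```text
t: 10.9
position: [0.5836, 0.1534, 0.0296]
ee_rot: [0.527, 0.473, 0.526, -0.472]
ft_force: [-0.2, 0.0, -0.3]
gripper_width: 0.0709
```

>>> play_rows:
  motion:
    - {"translation": [0,0,0],"rotation": [0,0,0],"fingers": 0}
    - {"translation": [0,0,0],"rotation": [0,0,0],"fingers": 0}
    - {"translation": [0,0,0],"rotation": [0,0,0],"fingers": 0}
    - {"translation": [0,0,0],"rotation": [0,0,0],"fingers": 0}
    - {"translation": [0,0,0],"rotation": [0,0,0],"fingers": 0}
    - {"translation": [0,0,0],"rotation": [0,0,0],"fingers": 0}

```text
t: 11.4
position: [0.5827, 0.1531, 0.0282]
ee_rot: [0.526, 0.472, 0.526, -0.472]
ft_force: [0.1, 0.1, 0.7]
gripper_width: 0.04
```

>>> play_rows:
  motion:
    - {"translation": [-0.06,0,0],"rotation": [0,0,0],"fingers": 0}
    - {"translation": [-0.16,0,0],"rotation": [0,0,0],"fingers": 0}
    - {"translation": [-0.25,0,0],"rotation": [0,0,0],"fingers": 0}
    - {"translation": [-0.25,0,0],"rotation": [0,0,0],"fingers": 0}
    - {"translation": [-0.25,0,0],"rotation": [0,0,0],"fingers": 0}
    - {"translation": [0,0,0],"rotation": [0,0,0],"fingers": 0}
    - {"translation": [0,0,0],"rotation": [0,0,0],"fingers": 0}

```text
t: 11.98
position: [0.584, 0.1536, 0.1467]
ee_rot: [0.527, 0.474, 0.525, -0.471]
ft_force: [0.7, -0.7, -0.7]
gripper_width: 0.0401
```

Run:
```python
from h import *
print(ctrl.sense()['position']); plan(.494,-.164,.145,.381,v=.033)
```

```text
[0.58395382 0.15362071 0.14665127]
rows 11 t [0.001, -0.122, 0.219] r [-0.0079, -0.0, -0.0001]
```

>>> play_rows:
  motion:
    - {"translation": [0.001,-0.122,0.219],"rotation": [-0.0079,0,0],"fingers": 0}
    - {"translation": [0.001,-0.122,0.219],"rotation": [-0.0079,0,0],"fingers": 0}
    - {"translation": [0.001,-0.122,0.219],"rotation": [-0.0079,0,0],"fingers": 0}
    - {"translation": [0.001,-0.122,0.219],"rotation": [-0.0079,0,0],"fingers": 0}
    - {"translation": [0.001,-0.122,0.219],"rotation": [-0.0079,0,0],"fingers": 0}
    - {"translation": [0.001,-0.122,0.219],"rotation": [-0.0079,0,0],"fingers": 0}
    - {"translation": [0.001,-0.122,0.219],"rotation": [-0.0079,0,0],"fingers": 0}
    - {"translation": [0.001,-0.122,0.219],"rotation": [-0.0079,0,0],"fingers": 0}
    - {"translation": [0.001,-0.122,0.219],"rotation": [-0.0079,0,0],"fingers": 0}
    - {"translation": [0.001,-0.122,0.219],"rotation": [-0.0079,0,0],"fingers": 0}

```text
t: 12.82
position: [0.4954, -0.1354, 0.142]
ee_rot: [0.58, 0.403, 0.582, -0.403]
ft_force: [0.4, -0.0, -0.6]
gripper_width: 0.0402
```

>>> play_rows:
  motion:
    - {"translation": [0.001,-0.122,0.219],"rotation": [-0.0079,0,0],"fingers": 0}
    - {"translation": [0,0,0],"rotation": [0,0,0],"fingers": 0}
    - {"translation": [0,0,0],"rotation": [0,0,0],"fingers": 0}
    - {"translation": [0,0,0],"rotation": [0,0,0],"fingers": 0}
    - {"translation": [0,0,0],"rotation": [0,0,0],"fingers": 0}
    - {"translation": [0,0,0],"rotation": [0,0,0],"fingers": 0}

```text
t: 13.32
position: [0.4929, -0.1624, 0.1429]
ee_rot: [0.586, 0.396, 0.586, -0.395]
ft_force: [-0.4, 0.2, -1.0]
gripper_width: 0.0401
```

Run:
```python
from h import *
T=tool(); print(T)
im=ctrl.read_camera('wrist')[:,:,::-1]; cv2.imwrite('pics/w5.png',im); cv2.imwrite('pics/w5b.png',cv2.resize(im,(800,600),interpolation=cv2.INTER_CUBIC))
o=np.array([.5288,-.1501,.014]);u=np.array([.9283,.3719,0]);v=np.array([-.3719,.9283,0])
for x in (-.072,-.003,.072,.078): print(x,(proj('wrist',[o+x*u+.033*v,o+x*u-.033*v],T)*800/512).round(0).tolist())
plan(.494,-.164,.04,.381,n=5)
```

```text
[[-5.10191856e-04  9.27283350e-01  3.74359892e-01  4.92902127e-01]
 [ 8.92180704e-04  3.74360214e-01 -9.27282931e-01 -1.62371143e-01]
 [-9.99999472e-01 -1.39095527e-04 -1.01829984e-03  1.42890755e-01]
 [ 0.00000000e+00  0.00000000e+00  0.00000000e+00  1.00000000e+00]]
-0.072 [[350.0, 335.0], [457.0, 335.0]]
-0.003 [[348.0, 223.0], [460.0, 224.0]]
0.072 [[345.0, 88.0], [464.0, 89.0]]
0.078 [[345.0, 77.0], [465.0, 77.0]]
rows 5 t [0.172, 0.001, 0.003] r [0.0002, -0.0, 0.0]
```

View pics/w5b.png

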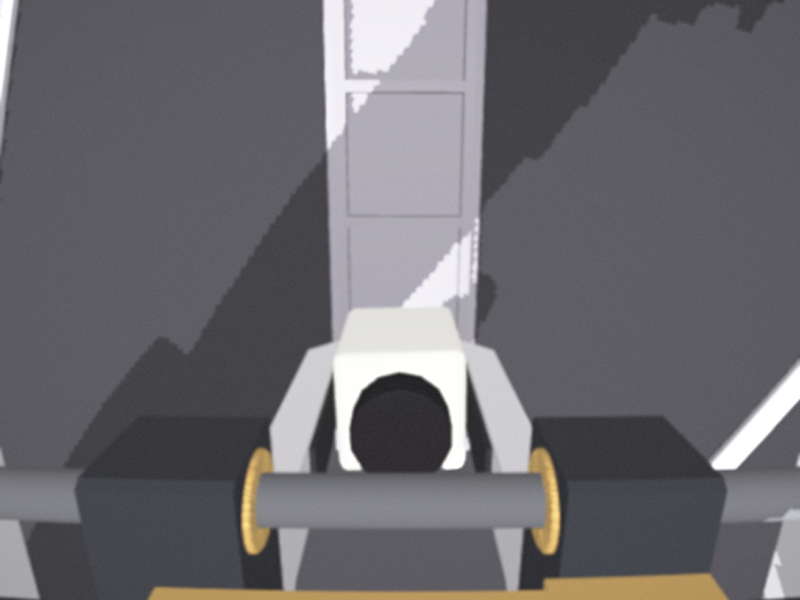

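The square bottle is held upright over compartment 2. The third compartment's walls lie at rows 80–92 and 215–226 and columns 347–463, within 2 mm of prediction. Lowering.

>>> play_rows:
  motion:
    - {"translation": [0.172,0.001,0.003],"rotation": [0,0,0],"fingers": 0}
    - {"translation": [0.172,0.001,0.003],"rotation": [0,0,0],"fingers": 0}
    - {"translation": [0.172,0.001,0.003],"rotation": [0,0,0],"fingers": 0}
    - {"translation": [0.172,0.001,0.003],"rotation": [0,0,0],"fingers": 0}
    - {"translation": [0.172,0.001,0.003],"rotation": [0,0,0],"fingers": 0}
    - {"translation": [0.045,0,0],"rotation": [0,0,0],"fingers": 0}
    - {"translation": [0.045,0,0],"rotation": [0,0,0],"fingers": 0}
    - {"translation": [0.03,0,0],"rotation": [0,0,0],"fingers": 0}
    - {"translation": [0,0,0],"rotation": [0,0,0],"fingers": 0}
    - {"translation": [0,0,0],"rotation": [0,0,0],"fingers": 0}

```text
t: 14.2
position: [0.4946, -0.1657, 0.0263]
ee_rot: [0.586, 0.396, 0.585, -0.396]
ft_force: [0.4, 0.9, -0.7]
gripper_width: 0.0406
```

>>> play_rows:
  motion:
    - {"translation": [0,0,0],"rotation": [0,0,0],"fingers": 0}
    - {"translation": [0,0,0],"rotation": [0,0,0],"fingers": 0}
    - {"translation": [0,0,0],"rotation": [0,0,0],"fingers": 0}

```text
t: 14.45
position: [0.4944, -0.1658, 0.0262]
ee_rot: [0.586, 0.396, 0.585, -0.396]
ft_force: [-0.1, 0.4, -1.0]
gripper_width: 0.0401
```

>>> play_rows:
  motion:
    - {"translation": [0.02,0,0],"rotation": [0,0,0],"fingers": 0}
    - {"translation": [0,0,0],"rotation": [0,0,0],"fingers": 0}
    - {"translation": [0,0,0],"rotation": [0,0,0],"fingers": 0}
    - {"translation": [0,0,0],"rotation": [0,0,0],"fingers": 0}

```text
t: 14.78
position: [0.4946, -0.1659, 0.0238]
ee_rot: [0.586, 0.396, 0.585, -0.396]
ft_force: [0.1, 0.1, 4.7]
gripper_width: 0.0398
```

>>> play_rows:
  motion:
    - {"translation": [0,0,0],"rotation": [0,0,0],"fingers": 55}
    - {"translation": [0,0,0],"rotation": [0,0,0],"fingers": 70}
    - {"translation": [0,0,0],"rotation": [0,0,0],"fingers": 90}
    - {"translation": [0,0,0],"rotation": [0,0,0],"fingers": 90}
    - {"translation": [0,0,0],"rotation": [0,0,0],"fingers": 90}
    - {"translation": [-0.1,0,0],"rotation": [0,0,0],"fingers": 90}
    - {"translation": [-0.3,0,0],"rotation": [0,0,0],"fingers": 90}
    - {"translation": [-0.3,0,0],"rotation": [0,0,0],"fingers": 90}
    - {"translation": [-0.3,0,0],"rotation": [0,0,0],"fingers": 90}
    - {"translation": [0,0,0],"rotation": [0,0,0],"fingers": 90}

```text
t: 15.62
position: [0.4981, -0.1668, 0.1491]
ee_rot: [0.589, 0.398, 0.582, -0.395]
ft_force: [0.3, -0.5, 0.4]
gripper_width: 0.0848
```

Run:
```python
from h import *
print(tool()[:3,3]); plan(.506,.142,.14,.108,v=.036)
```

```text
[ 0.4981286  -0.16676766  0.14910054]
rows 9 t [0.008, 0.081, -0.275] r [0.0096, 0.0002, -0.0003]
```

>>> play_rows:
  motion:
    - {"translation": [0.005,0.084,-0.275],"rotation": [0.0096,0,0],"fingers": 100}
    - {"translation": [0.005,0.084,-0.275],"rotation": [0.0096,0,0],"fingers": 100}
    - {"translation": [0.005,0.084,-0.275],"rotation": [0.0096,0,0],"fingers": 100}
    - {"translation": [0.005,0.084,-0.275],"rotation": [0.0096,0,0],"fingers": 100}
    - {"translation": [0.005,0.084,-0.275],"rotation": [0.0096,0,0],"fingers": 100}
    - {"translation": [0.005,0.084,-0.275],"rotation": [0.0096,0,0],"fingers": 100}
    - {"translation": [0.005,0.084,-0.275],"rotation": [0.0096,0,0],"fingers": 100}
    - {"translation": [0.005,0.084,-0.275],"rotation": [0.0096,0,0],"fingers": 100}
    - {"translation": [0.005,0.084,-0.275],"rotation": [0.0096,0,0],"fingers": 100}
    - {"translation": [0,0,0],"rotation": [0,0,0],"fingers": 100}

```text
t: 16.45
position: [0.5055, 0.1529, 0.1374]
ee_rot: [0.528, 0.471, 0.53, -0.468]
ft_force: [0.7, 0.2, 0.9]
gripper_width: 0.0936
```

>>> play_rows:
  motion:
    - {"translation": [0,0,0],"rotation": [0,0,0],"fingers": 100}
    - {"translation": [0,0,0],"rotation": [0,0,0],"fingers": 100}
    - {"translation": [0,0,0],"rotation": [0,0,0],"fingers": 100}
    - {"translation": [0,0,0],"rotation": [0,0,0],"fingers": 100}

```text
t: 16.78
position: [0.5051, 0.1419, 0.1377]
ee_rot: [0.526, 0.472, 0.526, -0.473]
ft_force: [0.5, -0.2, -0.3]
gripper_width: 0.094
```

Run:
```python
from h import *
T=tool(); print(T)
im=ctrl.read_camera('wrist')[:,:,::-1]; cv2.imwrite('pics/w6.png',im); cv2.imwrite('pics/w6b.png',cv2.resize(im,(800,600),interpolation=cv2.INTER_CUBIC))
print(proj('wrist',[[.506,.142,.072],[.436,.133,.068]],T)*800/512)
plan(.506,.142,.028,.108,n=4)
```

```text
[[-3.15205403e-04  9.94293441e-01  1.06679211e-01  5.05114416e-01]
 [-7.92985738e-04  1.06678935e-01 -9.94293204e-01  1.41912246e-01]
 [-9.99999636e-01 -3.98001683e-04  7.54834742e-04  1.37720605e-01]
 [ 0.00000000e+00  0.00000000e+00  0.00000000e+00  1.00000000e+00]]
[[399.88239997 310.09732325]
 [402.66242468 435.79913867]]
rows 4 t [0.229, 0.002, 0.0] r [-0.0001, 0.0, 0.0]
```

View pics/w6b.png

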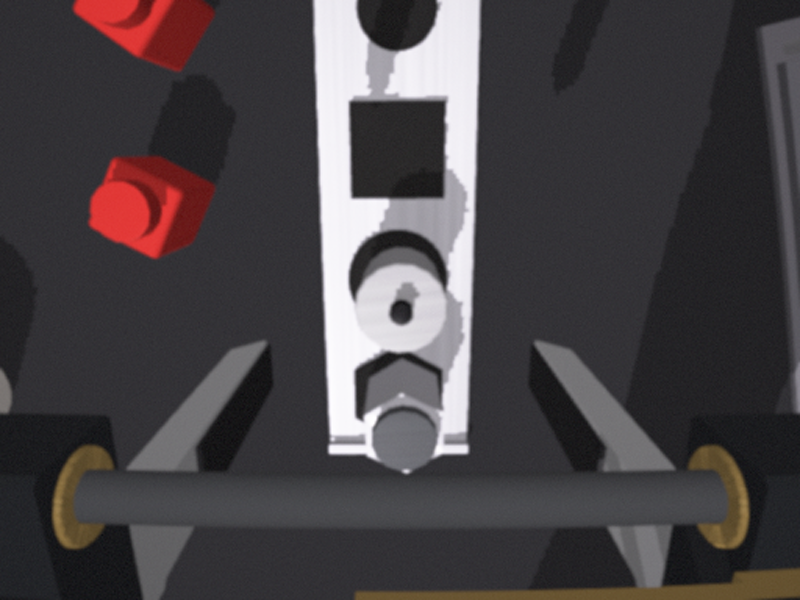

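The tin's knob is at (401,312), predicted at (400,310). The hex lid is at (404,438), predicted at (403,436). Descending on the tin.

>>> play_rows:
  motion:
    - {"translation": [0.229,0.001,0],"rotation": [0,0,0],"fingers": 100}
    - {"translation": [0.229,0.001,0],"rotation": [0,0,0],"fingers": 100}
    - {"translation": [0.229,0.001,0],"rotation": [0,0,0],"fingers": 100}
    - {"translation": [0.229,0.001,0],"rotation": [0,0,0],"fingers": 100}
    - {"translation": [0,0,0],"rotation": [0,0,0],"fingers": 100}
    - {"translation": [0,0,0],"rotation": [0,0,0],"fingers": 100}
    - {"translation": [0,0,0],"rotation": [0,0,0],"fingers": 0}
    - {"translation": [0,0,0],"rotation": [0,0,0],"fingers": 0}
    - {"translation": [0,0,0],"rotation": [0,0,0],"fingers": 0}
    - {"translation": [0,0,0],"rotation": [0,0,0],"fingers": 0}

```text
t: 17.67
position: [0.5066, 0.1441, 0.0293]
ee_rot: [0.527, 0.473, 0.526, -0.471]
ft_force: [0.5, -0.2, 0.6]
gripper_width: 0.0706
```

>>> play_rows:
  motion:
    - {"translation": [0,0,0],"rotation": [0,0,0],"fingers": 0}
    - {"translation": [0,0,0],"rotation": [0,0,0],"fingers": 0}
    - {"translation": [0,0,0],"rotation": [0,0,0],"fingers": 0}
    - {"translation": [0,0,0],"rotation": [0,0,0],"fingers": 0}
    - {"translation": [0,0,0],"rotation": [0,0,0],"fingers": 0}
    - {"translation": [0,0,0],"rotation": [0,0,0],"fingers": 0}

```text
t: 18.17
position: [0.5057, 0.1435, 0.0281]
ee_rot: [0.527, 0.472, 0.526, -0.472]
ft_force: [-0.2, -1.2, 4.6]
gripper_width: 0.0456
```

>>> play_rows:
  motion:
    - {"translation": [-0.06,0,0],"rotation": [0,0,0],"fingers": 0}
    - {"translation": [-0.16,0,0],"rotation": [0,0,0],"fingers": 0}
    - {"translation": [-0.25,0,0],"rotation": [0,0,0],"fingers": 0}
    - {"translation": [-0.25,0,0],"rotation": [0,0,0],"fingers": 0}
    - {"translation": [-0.25,0,0],"rotation": [0,0,0],"fingers": 0}
    - {"translation": [0,0,0],"rotation": [0,0,0],"fingers": 0}
    - {"translation": [0,0,0],"rotation": [0,0,0],"fingers": 0}

```text
t: 18.75
position: [0.5066, 0.1444, 0.1458]
ee_rot: [0.527, 0.473, 0.526, -0.471]
ft_force: [-0.3, -0.3, -3.3]
gripper_width: 0.0454
```

Run:
```python
from h import *
print(ctrl.sense()['position']); plan(.563,-.136,.145,.381,v=.033)
```

```text
[0.50656913 0.14437228 0.14584961]
rows 9 t [0.001, -0.008, 0.265] r [-0.0096, -0.0, -0.0001]
```

>>> play_rows:
  motion:
    - {"translation": [0,-0.008,0.265],"rotation": [-0.0096,0,0],"fingers": 0}
    - {"translation": [0,-0.008,0.265],"rotation": [-0.0096,0,0],"fingers": 0}
    - {"translation": [0,-0.008,0.265],"rotation": [-0.0096,0,0],"fingers": 0}
    - {"translation": [0,-0.008,0.265],"rotation": [-0.0096,0,0],"fingers": 0}
    - {"translation": [0,-0.008,0.265],"rotation": [-0.0096,0,0],"fingers": 0}
    - {"translation": [0,-0.008,0.265],"rotation": [-0.0096,0,0],"fingers": 0}
    - {"translation": [0,-0.008,0.265],"rotation": [-0.0096,0,0],"fingers": 0}
    - {"translation": [0,-0.008,0.265],"rotation": [-0.0096,0,0],"fingers": 0}
    - {"translation": [0,-0.008,0.265],"rotation": [-0.0096,0,0],"fingers": 0}
    - {"translation": [0,0,0],"rotation": [0,0,0],"fingers": 0}

```text
t: 19.58
position: [0.5622, -0.1445, 0.1423]
ee_rot: [0.585, 0.397, 0.584, -0.4]
ft_force: [0.8, -0.7, -1.8]
gripper_width: 0.0457
```

>>> play_rows:
  motion:
    - {"translation": [0,0,0],"rotation": [0,0,0],"fingers": 0}
    - {"translation": [0,0,0],"rotation": [0,0,0],"fingers": 0}
    - {"translation": [0,0,0],"rotation": [0,0,0],"fingers": 0}
    - {"translation": [0,0,0],"rotation": [0,0,0],"fingers": 0}

```text
t: 19.92
position: [0.5618, -0.134, 0.1438]
ee_rot: [0.586, 0.396, 0.587, -0.396]
ft_force: [0.4, -0.1, -1.9]
gripper_width: 0.0456
```

Run:
```python
from h import *
T=tool(); print(T); plan(.563,-.136,.04,.381,n=5)
```

```text
[[-1.24635611e-03  9.27379650e-01  3.74119541e-01  5.61828887e-01]
 [ 1.03072950e-03  3.74120825e-01 -9.27379397e-01 -1.33997835e-01]
 [-9.99998692e-01 -7.70228932e-04 -1.42216534e-03  1.43809971e-01]
 [ 0.00000000e+00  0.00000000e+00  0.00000000e+00  1.00000000e+00]]
rows 5 t [0.173, 0.001, 0.004] r [0.0002, -0.0001, 0.0]
```

>>> play_rows:
  motion:
    - {"translation": [0.173,0.001,0.002],"rotation": [0,0,0],"fingers": 0}
    - {"translation": [0.173,0.001,0.002],"rotation": [0,0,0],"fingers": 0}
    - {"translation": [0.173,0.001,0.002],"rotation": [0,0,0],"fingers": 0}
    - {"translation": [0.173,0.001,0.002],"rotation": [0,0,0],"fingers": 0}
    - {"translation": [0.173,0.001,0.002],"rotation": [0,0,0],"fingers": 0}
    - {"translation": [0.045,0,0],"rotation": [0,0,0],"fingers": 0}
    - {"translation": [0.045,0,0],"rotation": [0,0,0],"fingers": 0}
    - {"translation": [0.03,0,0],"rotation": [0,0,0],"fingers": 0}
    - {"translation": [0,0,0],"rotation": [0,0,0],"fingers": 0}
    - {"translation": [0,0,0],"rotation": [0,0,0],"fingers": 0}

```text
t: 20.75
position: [0.564, -0.1368, 0.027]
ee_rot: [0.586, 0.396, 0.585, -0.396]
ft_force: [-0.1, 0.0, -1.1]
gripper_width: 0.0456
```

>>> play_rows:
  motion:
    - {"translation": [0.008,0,0],"rotation": [0,0,0],"fingers": 0}
    - {"translation": [0,0,0],"rotation": [0,0,0],"fingers": 0}
    - {"translation": [0,0,0],"rotation": [0,0,0],"fingers": 0}
    - {"translation": [0,0,0],"rotation": [0,0,0],"fingers": 0}

```text
t: 21.08
position: [0.5636, -0.137, 0.0255]
ee_rot: [0.586, 0.396, 0.585, -0.396]
ft_force: [0.8, -0.3, -2.0]
gripper_width: 0.0458
```

>>> play_rows:
  motion:
    - {"translation": [0.015,0,0],"rotation": [0,0,0],"fingers": 0}
    - {"translation": [0,0,0],"rotation": [0,0,0],"fingers": 0}
    - {"translation": [0,0,0],"rotation": [0,0,0],"fingers": 0}
    - {"translation": [0,0,0],"rotation": [0,0,0],"fingers": 0}

```text
t: 21.42
position: [0.5638, -0.1369, 0.024]
ee_rot: [0.586, 0.396, 0.585, -0.396]
ft_force: [-1.0, 0.3, 6.0]
gripper_width: 0.0456
```

>>> play_rows:
  motion:
    - {"translation": [0,0,0],"rotation": [0,0,0],"fingers": 60}
    - {"translation": [0,0,0],"rotation": [0,0,0],"fingers": 75}
    - {"translation": [0,0,0],"rotation": [0,0,0],"fingers": 95}
    - {"translation": [0,0,0],"rotation": [0,0,0],"fingers": 95}
    - {"translation": [0,0,0],"rotation": [0,0,0],"fingers": 95}
    - {"translation": [-0.1,0,0],"rotation": [0,0,0],"fingers": 95}
    - {"translation": [-0.3,0,0],"rotation": [0,0,0],"fingers": 95}
    - {"translation": [-0.3,0,0],"rotation": [0,0,0],"fingers": 95}
    - {"translation": [-0.3,0,0],"rotation": [0,0,0],"fingers": 95}
    - {"translation": [0,0,0],"rotation": [0,0,0],"fingers": 95}

```text
t: 22.25
position: [0.5682, -0.1377, 0.1509]
ee_rot: [0.59, 0.398, 0.581, -0.395]
ft_force: [1.2, 0.0, 0.9]
gripper_width: 0.0895
```

Run:
```python
from h import *
print(tool()[:3,3]); plan(.4385,.1325,.14,.108,v=.036)
```

```text
[ 0.56817818 -0.13772991  0.15091352]
rows 9 t [0.009, -0.052, -0.274] r [0.0096, 0.0002, -0.0004]
```

>>> play_rows:
  motion:
    - {"translation": [0.006,-0.052,-0.274],"rotation": [0.0096,0,0],"fingers": 100}
    - {"translation": [0.006,-0.052,-0.274],"rotation": [0.0096,0,0],"fingers": 100}
    - {"translation": [0.006,-0.052,-0.274],"rotation": [0.0096,0,0],"fingers": 100}
    - {"translation": [0.006,-0.052,-0.274],"rotation": [0.0096,0,0],"fingers": 100}
    - {"translation": [0.006,-0.052,-0.274],"rotation": [0.0096,0,0],"fingers": 100}
    - {"translation": [0.006,-0.052,-0.274],"rotation": [0.0096,0,0],"fingers": 100}
    - {"translation": [0.006,-0.052,-0.274],"rotation": [0.0096,0,0],"fingers": 100}
    - {"translation": [0.006,-0.052,-0.274],"rotation": [0.0096,0,0],"fingers": 100}
    - {"translation": [0.006,-0.052,-0.274],"rotation": [0.0096,0,0],"fingers": 100}
    - {"translation": [0,0,0],"rotation": [0,0,0],"fingers": 100}

```text
t: 23.08
position: [0.4308, 0.1411, 0.1373]
ee_rot: [0.528, 0.47, 0.53, -0.468]
ft_force: [-0.4, 0.9, 0.7]
gripper_width: 0.0944
```

>>> play_rows:
  motion:
    - {"translation": [0,0,0],"rotation": [0,0,0],"fingers": 100}
    - {"translation": [0,0,0],"rotation": [0,0,0],"fingers": 100}
    - {"translation": [0,0,0],"rotation": [0,0,0],"fingers": 100}
    - {"translation": [0,0,0],"rotation": [0,0,0],"fingers": 100}

```text
t: 23.42
position: [0.4339, 0.1322, 0.1369]
ee_rot: [0.526, 0.473, 0.526, -0.473]
ft_force: [0.2, 0.5, 0.5]
gripper_width: 0.0938
```

Run:
```python
from h import *
T=tool(); print(T)
im=ctrl.read_camera('wrist')[:,:,::-1]; cv2.imwrite('pics/w7.png',im); cv2.imwrite('pics/w7b.png',cv2.resize(im,(800,600),interpolation=cv2.INTER_CUBIC))
print(proj('wrist',[[.435,.1325,.068]],T)*800/512)
plan(.435,.1325,.028,.108,n=4)
```

```text
[[ 2.97153357e-04  9.94325583e-01  1.06379256e-01  4.33858118e-01]
 [-4.52732543e-04  1.06379384e-01 -9.94325511e-01  1.32238301e-01]
 [-9.99999853e-01  2.47305812e-04  4.81774540e-04  1.36946409e-01]
 [ 0.00000000e+00  0.00000000e+00  0.00000000e+00  1.00000000e+00]]
[[399.62598925 307.76822277]]
rows 4 t [0.227, 0.002, -0.0] r [-0.0001, 0.0, -0.0]
```

View pics/w7b.png

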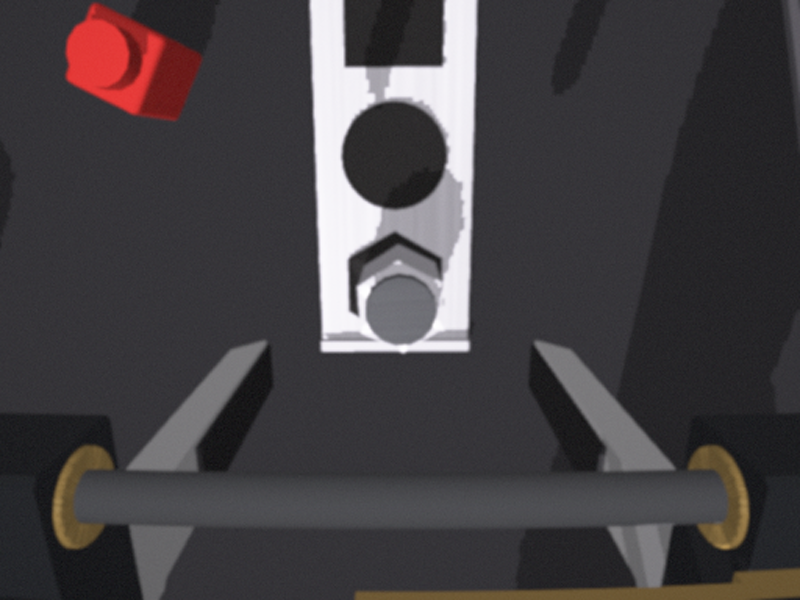

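The hex lid is at (401,310), predicted at (400,308). Descending.

>>> play_rows:
  motion:
    - {"translation": [0.227,0.001,0],"rotation": [0,0,0],"fingers": 100}
    - {"translation": [0.227,0.001,0],"rotation": [0,0,0],"fingers": 100}
    - {"translation": [0.227,0.001,0],"rotation": [0,0,0],"fingers": 100}
    - {"translation": [0.227,0.001,0],"rotation": [0,0,0],"fingers": 100}
    - {"translation": [0,0,0],"rotation": [0,0,0],"fingers": 100}
    - {"translation": [0,0,0],"rotation": [0,0,0],"fingers": 100}
    - {"translation": [0,0,0],"rotation": [0,0,0],"fingers": 0}
    - {"translation": [0,0,0],"rotation": [0,0,0],"fingers": 0}
    - {"translation": [0,0,0],"rotation": [0,0,0],"fingers": 0}
    - {"translation": [0,0,0],"rotation": [0,0,0],"fingers": 0}

```text
t: 24.3
position: [0.4347, 0.1341, 0.0292]
ee_rot: [0.527, 0.473, 0.526, -0.471]
ft_force: [-0.1, -0.4, 0.1]
gripper_width: 0.0706
```

>>> play_rows:
  motion:
    - {"translation": [0,0,0],"rotation": [0,0,0],"fingers": 0}
    - {"translation": [0,0,0],"rotation": [0,0,0],"fingers": 0}
    - {"translation": [0,0,0],"rotation": [0,0,0],"fingers": 0}
    - {"translation": [0,0,0],"rotation": [0,0,0],"fingers": 0}
    - {"translation": [0,0,0],"rotation": [0,0,0],"fingers": 0}
    - {"translation": [0,0,0],"rotation": [0,0,0],"fingers": 0}

```text
t: 24.8
position: [0.4337, 0.1337, 0.028]
ee_rot: [0.527, 0.472, 0.527, -0.472]
ft_force: [-0.2, -0.7, 3.7]
gripper_width: 0.0424
```

>>> play_rows:
  motion:
    - {"translation": [-0.06,0,0],"rotation": [0,0,0],"fingers": 0}
    - {"translation": [-0.16,0,0],"rotation": [0,0,0],"fingers": 0}
    - {"translation": [-0.25,0,0],"rotation": [0,0,0],"fingers": 0}
    - {"translation": [-0.25,0,0],"rotation": [0,0,0],"fingers": 0}
    - {"translation": [-0.25,0,0],"rotation": [0,0,0],"fingers": 0}
    - {"translation": [0,0,0],"rotation": [0,0,0],"fingers": 0}
    - {"translation": [0,0,0],"rotation": [0,0,0],"fingers": 0}

```text
t: 25.38
position: [0.4347, 0.1343, 0.1458]
ee_rot: [0.527, 0.473, 0.526, -0.471]
ft_force: [0.2, 1.2, -1.8]
gripper_width: 0.042
```

Run:
```python
from h import *
print(ctrl.sense()['position']); plan(.6325,-.108,.145,.381,v=.033)
```

```text
[0.43474863 0.13432888 0.14579638]
rows 10 t [0.001, 0.114, 0.235] r [-0.0086, -0.0, -0.0001]
```

>>> play_rows:
  motion:
    - {"translation": [0,0.114,0.235],"rotation": [-0.0086,0,0],"fingers": 0}
    - {"translation": [0,0.114,0.235],"rotation": [-0.0086,0,0],"fingers": 0}
    - {"translation": [0,0.114,0.235],"rotation": [-0.0086,0,0],"fingers": 0}
    - {"translation": [0,0.114,0.235],"rotation": [-0.0086,0,0],"fingers": 0}
    - {"translation": [0,0.114,0.235],"rotation": [-0.0086,0,0],"fingers": 0}
    - {"translation": [0,0.114,0.235],"rotation": [-0.0086,0,0],"fingers": 0}
    - {"translation": [0,0.114,0.235],"rotation": [-0.0086,0,0],"fingers": 0}
    - {"translation": [0,0.114,0.235],"rotation": [-0.0086,0,0],"fingers": 0}
    - {"translation": [0,0.114,0.235],"rotation": [-0.0086,0,0],"fingers": 0}
    - {"translation": [0,0.114,0.235],"rotation": [-0.0086,0,0],"fingers": 0}

```text
t: 26.22
position: [0.6301, -0.1098, 0.1419]
ee_rot: [0.584, 0.396, 0.587, -0.397]
ft_force: [0.2, -0.0, -1.6]
gripper_width: 0.0421
```

>>> play_rows:
  motion:
    - {"translation": [0,0,0],"rotation": [0,0,0],"fingers": 0}
    - {"translation": [0,0,0],"rotation": [0,0,0],"fingers": 0}
    - {"translation": [0,0,0],"rotation": [0,0,0],"fingers": 0}
    - {"translation": [0,0,0],"rotation": [0,0,0],"fingers": 0}
    - {"translation": [0,0,0],"rotation": [0,0,0],"fingers": 0}

```text
t: 26.63
position: [0.63, -0.107, 0.1438]
ee_rot: [0.585, 0.396, 0.586, -0.396]
ft_force: [0.6, 0.4, -0.9]
gripper_width: 0.0425
```

Run:
```python
from h import *
T=tool(); print(T)
im=ctrl.read_camera('wrist')[:,:,::-1]; cv2.imwrite('pics/w8.png',im); cv2.imwrite('pics/w8b.png',cv2.resize(im,(800,600),interpolation=cv2.INTER_CUBIC))
plan(.6325,-.108,.04,.381,n=5)
```

```text
[[-1.51625919e-03  9.28123165e-01  3.72270187e-01  6.29993155e-01]
 [ 7.91214195e-04  3.72271612e-01 -9.28123494e-01 -1.07019693e-01]
 [-9.99998537e-01 -1.11273032e-03 -1.29880447e-03  1.43798272e-01]
 [ 0.00000000e+00  0.00000000e+00  0.00000000e+00  1.00000000e+00]]
rows 5 t [0.174, 0.003, 0.003] r [0.0, -0.0, 0.0]
```

View pics/w8b.png

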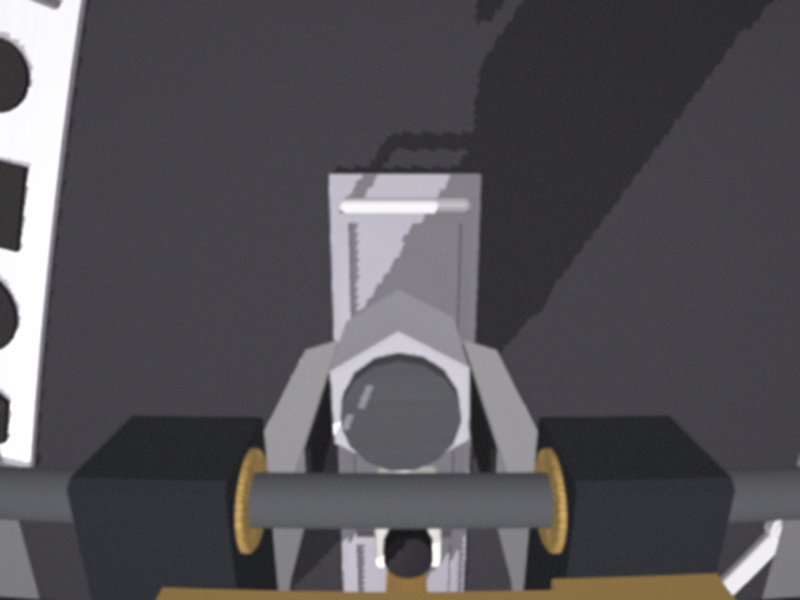

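The hex is held upright over the last compartment, with the loop at row 206 well clear of it. Lowering.

>>> play_rows:
  motion:
    - {"translation": [0.174,0.003,0.001],"rotation": [0,0,0],"fingers": 0}
    - {"translation": [0.174,0.003,0.001],"rotation": [0,0,0],"fingers": 0}
    - {"translation": [0.174,0.003,0.001],"rotation": [0,0,0],"fingers": 0}
    - {"translation": [0.174,0.003,0.001],"rotation": [0,0,0],"fingers": 0}
    - {"translation": [0.174,0.003,0.001],"rotation": [0,0,0],"fingers": 0}
    - {"translation": [0.045,0,0],"rotation": [0,0,0],"fingers": 0}
    - {"translation": [0.045,0,0],"rotation": [0,0,0],"fingers": 0}
    - {"translation": [0.03,0,0],"rotation": [0,0,0],"fingers": 0}
    - {"translation": [0,0,0],"rotation": [0,0,0],"fingers": 0}
    - {"translation": [0,0,0],"rotation": [0,0,0],"fingers": 0}

```text
t: 27.52
position: [0.6336, -0.1085, 0.0265]
ee_rot: [0.586, 0.397, 0.585, -0.396]
ft_force: [-0.6, -0.5, -1.3]
gripper_width: 0.0421
```

>>> play_rows:
  motion:
    - {"translation": [0.008,0,0],"rotation": [0,0,0],"fingers": 0}
    - {"translation": [0,0,0],"rotation": [0,0,0],"fingers": 0}
    - {"translation": [0,0,0],"rotation": [0,0,0],"fingers": 0}
    - {"translation": [0,0,0],"rotation": [0,0,0],"fingers": 0}

```text
t: 27.85
position: [0.6331, -0.1085, 0.0249]
ee_rot: [0.586, 0.397, 0.585, -0.397]
ft_force: [0.3, -0.0, -2.1]
gripper_width: 0.0421
```

>>> play_rows:
  motion:
    - {"translation": [0.012,0,0],"rotation": [0,0,0],"fingers": 0}
    - {"translation": [0,0,0],"rotation": [0,0,0],"fingers": 0}
    - {"translation": [0,0,0],"rotation": [0,0,0],"fingers": 0}
    - {"translation": [0,0,0],"rotation": [0,0,0],"fingers": 0}

```text
t: 28.18
position: [0.6333, -0.1085, 0.024]
ee_rot: [0.586, 0.397, 0.585, -0.397]
ft_force: [-0.8, 0.2, 5.7]
gripper_width: 0.0422
```

>>> play_rows:
  motion:
    - {"translation": [0,0,0],"rotation": [0,0,0],"fingers": 60}
    - {"translation": [0,0,0],"rotation": [0,0,0],"fingers": 75}
    - {"translation": [0,0,0],"rotation": [0,0,0],"fingers": 95}
    - {"translation": [0,0,0],"rotation": [0,0,0],"fingers": 95}
    - {"translation": [0,0,0],"rotation": [0,0,0],"fingers": 95}
    - {"translation": [-0.1,0,0],"rotation": [0,0,0],"fingers": 95}
    - {"translation": [-0.3,0,0],"rotation": [0,0,0],"fingers": 95}
    - {"translation": [-0.3,0,0],"rotation": [0,0,0],"fingers": 95}
    - {"translation": [-0.3,0,0],"rotation": [0,0,0],"fingers": 95}
    - {"translation": [-0.3,0,0],"rotation": [0,0,0],"fingers": 95}

```text
t: 29.02
position: [0.6326, -0.1084, 0.1816]
ee_rot: [0.586, 0.397, 0.585, -0.397]
ft_force: [0.2, -0.5, 0.1]
gripper_width: 0.0889
```

Run:
```python
from h import *
print(tool()[:3,3]); plan(.5374,-.1415,.28,.381,v=.03)
```

```text
[ 0.63259785 -0.10838711  0.18163605]
rows 5 t [-0.164, -0.168, -0.008] r [-0.0001, 0.0, -0.0]
```

>>> play_rows:
  motion:
    - {"translation": [-0.164,-0.168,-0.008],"rotation": [0,0,0],"fingers": 95}
    - {"translation": [-0.164,-0.168,-0.008],"rotation": [0,0,0],"fingers": 95}
    - {"translation": [-0.164,-0.168,-0.008],"rotation": [0,0,0],"fingers": 95}
    - {"translation": [-0.164,-0.168,-0.008],"rotation": [0,0,0],"fingers": 95}
    - {"translation": [-0.164,-0.168,-0.008],"rotation": [0,0,0],"fingers": 95}
    - {"translation": [0,0,0],"rotation": [0,0,0],"fingers": 95}
    - {"translation": [0,0,0],"rotation": [0,0,0],"fingers": 95}
    - {"translation": [0,0,0],"rotation": [0,0,0],"fingers": 95}
    - {"translation": [0,0,0],"rotation": [0,0,0],"fingers": 95}

```text
t: 29.77
position: [0.5377, -0.1405, 0.2767]
ee_rot: [0.585, 0.396, 0.586, -0.396]
ft_force: [-0.8, 0.2, -1.3]
gripper_width: 0.0897
```

Run:
```python
from h import *
T=tool(); print(T[:3,3]); np.save('Tf.npy',T)
im=ctrl.read_camera('wrist')[:,:,::-1]; sd=ctrl.read_camera('side')[:,:,::-1]
cv2.imwrite('pics/f_w.png',im); cv2.imwrite('pics/f_s.png',sd)
cv2.imwrite('pics/fw.png',cv2.resize(im,(800,600),interpolation=cv2.INTER_CUBIC)); crop('pics/f_s.png','pics/fs.png',170,110,200,140)
o=np.array([.5288,-.1501,0]);u=np.array([.9283,.3719,0])
for n,k,h in(('slim',-.1125,.09),('square',-.0375,.072),('round',.0375,.068),('hex',.1125,.064)): print(n,(proj('wrist',[o+k*u+[0,0,h]],T)*800/512).round(0))
```

```text
[ 0.537686   -0.14052667  0.27665219]
slim [[408. 421.]]
square [[408. 321.]]
round [[408. 222.]]
hex [[409. 116.]]
```

View pics/fw.png

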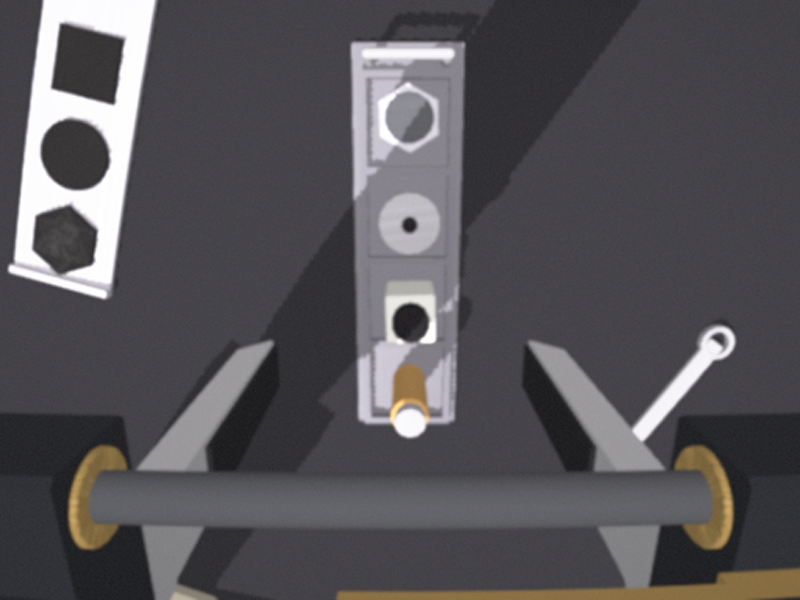

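View pics/fs.png

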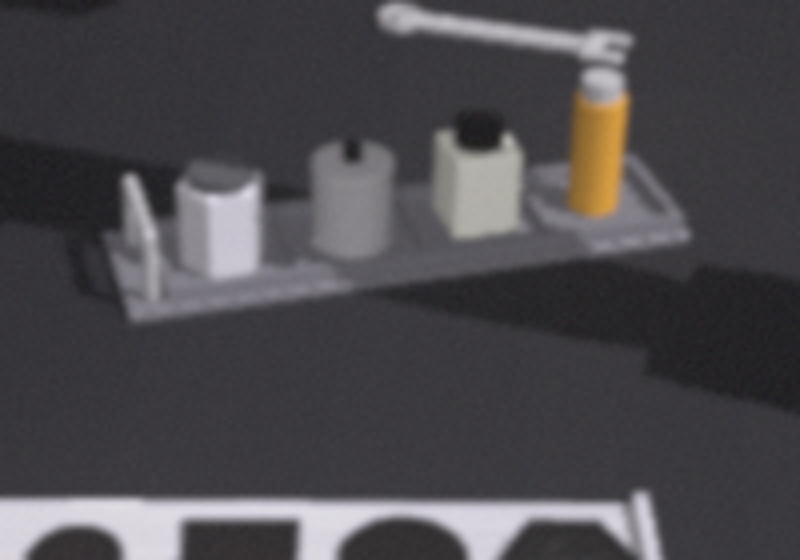

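All four stand upright. Their tops in the wrist view are hex (409,117), round (410,224), square (411,322) and slim (409,421). Each is within 3 px of the compartment-centre prediction. The arm is clear, so I'm handing in.

```bash
python3 -c "
from bench import ctrl
print(ctrl.job_done())"
```

```text
the job is handed in; nothing more can be done
None
```

The four containers are in the tray in reverse order and the job is handed in; `job_done()` gave no verdict. From the tray's loop towards the robot they are hex, round, square, slim. On the rack the slim tube stood nearest the loop and the hex furthest from it. It took about 30 s of the 112 s.

**Last checks:** In the final wrist and side pictures all four stand upright, one per compartment. Their tops are within 3 px (about 2 mm) of where the compartment centres should appear. The gripper was open and about 0.28 m up, touching nothing.

**Disagreement along the way:** The outlines of the rack and tray are longer on the loop side, so their middles lie about 8–10 mm from the middle of the row. I took the tray positions from its divider walls instead. The scene and side cameras also differed by up to about 1 cm on the tray, so I relied on the wrist camera. No check failed.

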